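Load a weld jig on a tilted positioner: backing bar first, hub flange over it

ROBOT

A 7-joint arm with a two-finger parallel gripper is mounted at the origin on the work surface. World frame = base frame: x ahead of the robot, y to its left, z up, the work surface at z = 0. Lengths are in m, angles in rad, forces in N, time in s.
With the tool pointing down it reaches from about 0.425 to 0.925 m from the base axis. Payload 6.8 kg.
Tool frame: the origin (TCP) lies on the centre line of the jaws, within the pads' length; the fingertips stand 25 mm ahead of it and the grasp point (between the pads) lies 6 mm ahead of it; z points along the fingers, y is the direction in which the jaws open and shut (so a half turn about z gives the same grasp; the last joint's range is limited). The gripper opens to 85 mm and grips with 20 to 120 N. Pads are 22 mm wide; open, the fingers measure 114 mm over their backs; the gripper's body (76 mm by 85 mm) begins 54 mm behind the grasp point. The pads swing forward as they close: fully open they stand 13 mm farther back than shut.
Start: joints at [-1.234, 0.477, 0.022, 1.555, -0.011, 1.109, -0.083], TCP at [0.29, 0.609, 0.256] pointing down, gripper open.
Joint ranges: [-2.96, 2.96], [-0.34, 2.1], [-1.41, 1.46], [0.24, 2.44], [-1.37, 4.51], [0.17, 1.92], [-2.96, 2.96]. Speed limits (rad/s): [2.39, 2.39, 3.14, 3.14, 3.14, 3.14, 3.14].

INTERFACE

Orientations are given as a unit quaternion [w, x, y, z].
In Python, from station import status, cams, order, models gives the robot as it stands.
- The arm moves only by the tool move_arm, never from a script. Its argument "steps" is one flat list of numbers, 7 for each row, row after row: the gripper's target within -1 to 1 (fully open at 1, half-way at 0, shut at -1), then the shift along the world's x, y, z in cm, then the turn, a rotation vector about the world's x, y, z in degrees. A call has 1 to 8 rows; each row shifts and turns the commanded pose from where the row before left it; what a row does not reach is not made up. A row lasts 1/10 s, in which the tool goes at most 50 mm and 8.59 degrees, less where a joint would pass 70% of its speed; a pose out of reach is approached as far as the arm can. A call with a gripper value outside its range is refused whole. The fingers move at their own pace and stop on an object; "newtons" is the grip in N (left out, the last holds). Time passes only in rows, so rows that do not move let the fingers close. It gives the time, the measured TCP pose, the force and the opening at its end, in the units of the state.
- status.get_obs(): the state, without advancing time (a new reading comes with each control period).
- cams.read_camera(name): name is "scene" or "top" or "wrist"; returns a dict with "pixels" (480x640x3 uint8, red, green, blue), "mtx" (3x3 intrinsics, pixels), "T" (4x4, takes a point from camera to world coordinates); the wrist camera has in their place "T_tool_cam" (4x4, takes a point from camera to tool coordinates, whose origin is the TCP and whose axes are the flange's). Camera axes: x right, y down, z forward; pixel columns grow to the right and rows downward; lengths in m; the calibration is good to about 2 mm. A picture is of the moment at which its call begins: read the wrist's pose just before it. There is no depth.
- order.hand_in(): hands the job in, once; it reports no verdict.
Trained networks look in the newest picture that a camera, given by its name, has taken for a name from the list of things; names that differ only in an ending like _2 or _b are one class to them, and where a whole thing is asked for, a point or a joint stands for the part that bears it (a point fixed in the world has none). Each returns a list of dicts, best first, with "score" (0 to 1); they miss things now and then, are a little off and sometimes report something else, mostly with a low value. They report only what shows in the picture. A call takes as long as a camera call. They do not tell look-alikes from the thing itself.
- models.silhouettes(camera, query): "region" (480x640 bool, what is visible of it) and "box" ([centre column, centre row, width, height] in pixels, round what is visible of it).
- models.place_of(camera, query): "position" ([row, column] in pixels: a listed point, or the origin of a listed thing).
The state is a dict: "t": time; "q": joint angles; "joint_vel": joint speeds; "joint_torque": joint torques, N m; "eef_pos": TCP position; "tool_rot": TCP orientation; "contact_force": force on the tool from outside, world axes, zero at the start; "torque": the same for the moment, N m; "gripper_width": opening from 0.0 (shut) to 1.0 (fully open).
Only numpy, scipy, OpenCV 4.12 (cv2) and the standard library are available. Lean on these libraries where they do the work, as an engineer would, in place of code of your own. Each camera call takes 0.05 s, during which the arm holds its last target.

TASK

Load the weld jig on the tilted positioner: lay the large copper backing bar flat on the jig plate between its six locating pins, then lower the hub flange over the centre spigot and the anti-rotation pin together, until it sits fully home with its wide edge over the bar. Set both parts down, do not let them drop, and leave everything else on the bench where it is.

Things in the scene. Friction and masses are not known exactly. Their poses are not given: they have to be found in the camera images.
- positioner: Fixed grey tilting stand for welding; place and yaw vary. Foot 200 by 236 by 14 mm, origin at its centre on the bench, x away from the robot. Two upright cheeks with round tops, 110 mm either side of the middle and 113 mm high, carry a flat aluminium jig plate 164 by 180 by 12 mm on a tilt axis along y, 85 mm above the bench.
- jig (a joint): Tilt of the jig plate in rad: 0 level, growing as its face turns towards the robot's side. Set between 0.40 and 0.60 (23 to 34 degrees) and clamped so hard that it does not move.
- spigot_seat (a point): Where the flange's origin must come: on the spigot's axis, level with its shoulder, 12 mm above the jig plate. Axes: z square out of the tilted plate, x up the slope, y along the tilt axis. Spigot: steel shaft 20 mm across on a shoulder 34 mm across; rises 26 mm above the shoulder, last 8 mm tapering to 12 mm across. From here the plate spans x -64 to 100, y -90 to 90 mm.
- pin_seat (a point): Foot of the anti-rotation pin, level with its shoulder: 38 mm down the slope from spigot_seat, same axes. Steel pin 8 mm across, rising 16 mm above its shoulder (16 mm across, 12 mm above the jig plate), its last 4 mm tapered to 4 mm across.
- bar_seat (a point): Where the backing bar's origin must come: on the jig plate's top face, 60 mm up the slope from the spigot's axis; axes as spigot_seat, bar along y. Six steel locating pins, 10 mm across, 20 mm high, last 6 mm tapered to 4 mm, stand at (x, y) = (+-22, +-55) and (0, +-72) mm, leaving 2 mm of play all round. Between the side pins fingers have 28 mm free to the spigot's shoulder.
- backing_bar: The larger of the two copper bars: plain flat bar 30 by 130 by 12 mm, 0.35 to 0.48 kg, loose and flat on the bench. Origin: centre of its underside; y along its length, z up. Either end may go either way.
- flange: Steel hub flange, 0.4 to 0.56 kg, flat on the bench, hub up. Plate 5 mm thick, 76 mm wide from x -24 to 60 mm, tail 40 mm wide from x -52 to -24. Hub: square tube 36 mm outside, 30 inside, sides along x and y, top 41 mm above the underside. Origin: hub's centre, on the underside; z up. Bore 23 mm at the origin for the spigot, hole 11 mm at x -38 for the pin. Seated, its axes match spigot_seat's.
- short_bar: Bystander: a smaller copper bar 20 by 80 by 10 mm, not for this jig, flat on the bench; origin centre of its underside, y along it.
- weld_square: Bystander: flat triangular steel welding square 16 mm thick, all of it within 100 mm of its origin.
- tube_offcut: Bystander: square steel tube offcut 90 by 30 by 30 mm, lying along its x; origin centre of underside.
- hammer: Bystander: steel chipping hammer, handle along its x, 235 mm long, head at +x 90 mm across; under 25 mm high.
- wire_brush: Bystander: wooden wire brush 230 by 28 by 28 mm, lying along its x; origin centre of underside.
- tin: Bystander: upright closed tin, 64 mm across, 95 mm high; origin centre of underside.
- f_clamp: Bystander: F-clamp lying flat, its rail 240 mm along x, its two arms reaching 85 mm to -y; up to 25 mm high.
Things that resemble listed ones, but are neither listed nor needed, are in the scene too. Leave any green look-alike of the backing_bar alone.

How it is judged:
On the way:
1. the backing bar lies flat on the jig plate between its locating pins (x of backing_bar in the frame of bar_seat between -0.004 and 0.004 m and y of backing_bar in the frame of bar_seat between -0.0045 and 0.0045 m and z of backing_bar in the frame of bar_seat between -0.002 and 0.002 m and angle between the z axis of backing_bar and the z axis of bar_seat, either way round below 0.04 rad and angle between the y axis of backing_bar and the y axis of bar_seat, either way round below 0.1 rad), for 0.2 s.
At the end, for the whole second after the job is handed in: Flange home on the jig: within 3 mm across and 2 mm in height of the spigot seat, flat within 0.04 rad, turned within 0.12 rad; backing bar under it on the jig plate: within 4 mm across, 4.5 mm along, 2 mm in height of its seat, flat within 0.04 rad, turned within 0.10 rad; both at rest (all of step 1 and x of flange in the frame of spigot_seat between -0.003 and 0.003 m and y of flange in the frame of spigot_seat between -0.003 and 0.003 m and z of flange in the frame of spigot_seat between -0.002 and 0.002 m and angle between the z axis of flange and the z axis of spigot_seat, either way round below 0.04 rad and angle between the x axis of flange and the x axis of spigot_seat, either way round below 0.12 rad and linear speed of each of flange, backing_bar below 0.01 m/s); the robot touches nothing.
It fails at once if the backing bar is dropped (falls free faster than 0.4 m/s, about 8 mm) (contact force between the fingers and backing_bar below 0.1 N and linear speed of backing_bar above 0.4 m/s).
It fails at once if the flange is dropped (falls free faster than 0.4 m/s, about 8 mm) (contact force between the fingers and flange below 0.1 N and linear speed of flange above 0.4 m/s).
It fails at once if one of the other loose things on the bench is moved more than 30 mm (distance of any of short_bar, weld_square, tube_offcut, hammer, wire_brush, tin, f_clamp from where it was at the start of the episode above 0.03 m).
It also fails if it takes over 59 s, if anything falls off the work surface, if the arm or the gripper's body presses on something with over 40 N, if the wrist force passes 120 N, or if a joint passes its speed limit or range.

## Working session

There is one attempt and no reset: what is moved stays moved. The work goes in short steps, Python scripts to look and compute and a tool call to move; the robot and the scene stay as the last step left them, time stands still between calls to the robot, and variables do not carry over. Pictures are saved under pics/ and viewed, and the job is handed in when it is done.

Besides the shell and the picture viewer there is one more tool, called after "Emit:" as a command line: name --argument value ..., lists and objects as JSON in quotes. move_arm: Moves the arm, as the interface text tells. Its arguments: {"type":"object","properties":{"steps":{"type":"array"},"newtons":{"type":"number"}},"required":["steps"]}

```bash
ls; mkdir -p pics
python3 - <<'E'
from station import status,cams
import cv2
print(status.get_obs())
for n in ["scene","top","wrist"]:
    r=cams.read_camera(n); cv2.imwrite(f"pics/{n}0.png",r["pixels"][:,:,::-1]); print(n,r["mtx"],r.get("T",r.get("T_tool_cam")))
E
```

```text
pics
{'t': 0.0, 'q': array([-1.2340641 ,  0.47781841,  0.02234779,  1.55646416, -0.01149052,
        1.1093009 , -0.08309655]), 'joint_vel': array([-0.00052266,  0.00164767,  0.00109723, -0.00117016,  0.00027255,
        0.00036018, -0.00101248]), 'joint_torque': array([-2.31054255e-04, -5.96462059e+01,  1.60763819e+00, -2.81191528e+01,
        1.24164834e-02,  9.31455928e-03, -1.01692713e-06]), 'eef_pos': array([0.29023624, 0.60880215, 0.2553082 ]), 'tool_rot': array([-1.30832169e-04,  2.20576042e-01,  9.75369336e-01, -9.22000153e-04]), 'contact_force': array([-0.2562909 , -0.23096509,  0.20108523]), 'torque': array([ 0.08515595,  0.02292484, -0.0213745 ]), 'gripper_width': 0.998127715259833}
scene [[617.41711115   0.         317.51429243]
 [  0.         617.41711115 227.75232867]
 [  0.           0.           1.        ]] [[ 0.00889497  0.59715604 -0.80207577  1.61248918]
 [ 0.99984886  0.00667078  0.01605475 -0.05628855]
 [ 0.01493766 -0.80209736 -0.59700645  0.92026882]
 [ 0.          0.          0.          1.        ]]
top [[567.41816327   0.         320.69631355]
 [  0.         567.41816327 239.94530496]
 [  0.           0.           1.        ]] [[ 0.02784801 -0.99732179  0.06762943  0.41500105]
 [-0.9995921  -0.02821232 -0.00443749 -0.01419746]
 [ 0.00633358 -0.06747827 -0.99770064  1.61666744]
 [ 0.          0.          0.          1.        ]]
wrist [[338.54528116   0.         320.15882263]
 [  0.         338.54528116 240.0107726 ]
 [  0.           0.           1.        ]] [[ 4.64227390e-04 -9.48157531e-01 -3.17800379e-01  8.21398828e-02]
 [ 9.99998045e-01  1.05099685e-03 -1.67490075e-03  1.36930612e-04]
 [ 1.92207696e-03 -3.17798981e-01  9.48156165e-01 -1.18264938e-01]
 [ 0.00000000e+00  0.00000000e+00  0.00000000e+00  1.00000000e+00]]
```

View pics/scene0.png

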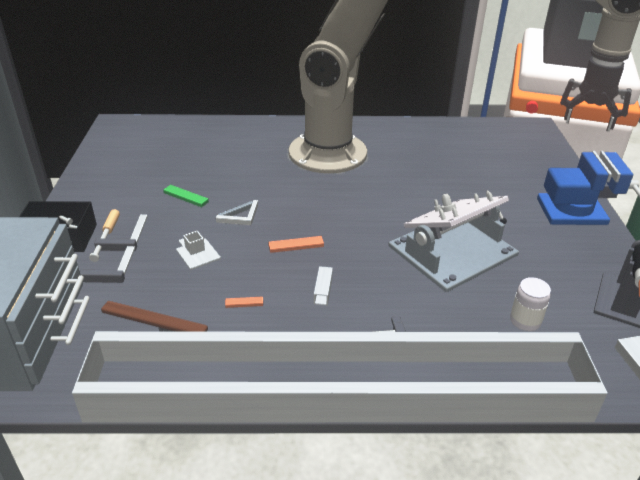

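View pics/top0.png

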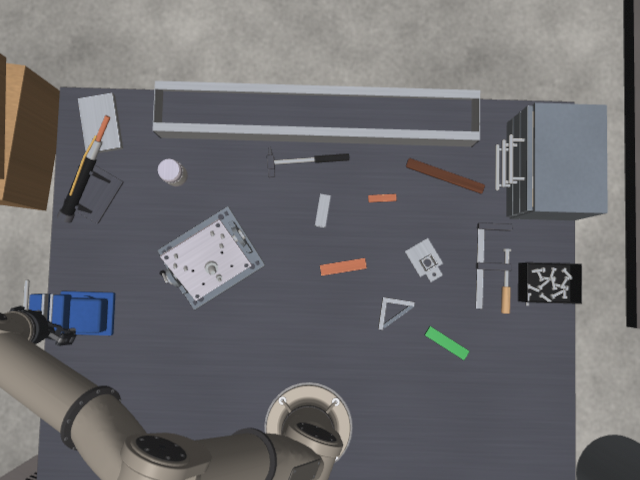

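View pics/wrist0.png

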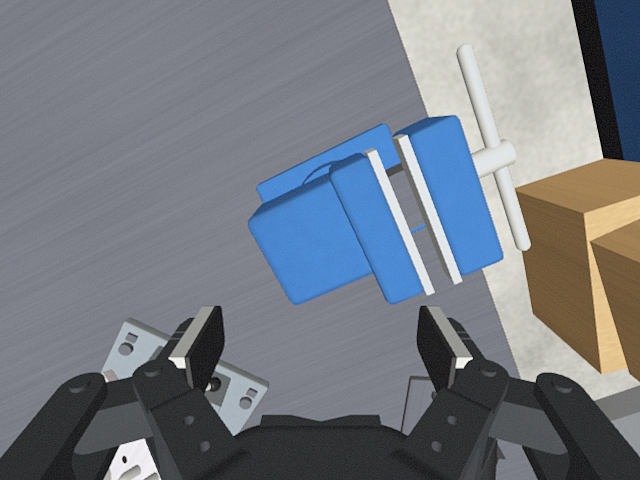

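```bash
cat > h.py <<'E'
import numpy as np,cv2
from station import status,cams,models
from scipy.spatial.transform import Rotation as Ro
from scipy.optimize import least_squares
def Rq(q): q=np.array(q); return Ro.from_quat([q[1],q[2],q[3],q[0]])
def shot(n,fn=None):
    s=status.get_obs(); r=cams.read_camera(n)
    if n=="wrist":
        T=np.eye(4);T[:3,:3]=Rq(s["tool_rot"]).as_matrix();T[:3,3]=s["eef_pos"];T=T@r["T_tool_cam"]
    else:T=r["T"]
    if fn: cv2.imwrite("pics/"+fn,np.ascontiguousarray(r["pixels"][:,:,::-1]))
    return dict(px=r["pixels"],K=r["mtx"],T=T)
def ray(c,uv,z):
    uv=np.atleast_2d(uv).astype(float);d=np.c_[uv,np.ones(len(uv))]@np.linalg.inv(c["K"]).T@c["T"][:3,:3].T
    o=c["T"][:3,3];return o+d*((z-o[2])/d[:,2])[:,None]
def proj(c,P):
    P=np.atleast_2d(P);p=(P-c["T"][:3,3])@c["T"][:3,:3];p=p@c["K"].T;return p[:,:2]/p[:,2:]
def rectw(c,mask,z):
    "min-area rect in world plane z: centre, (L,W), yaw of long axis deg"
    cs,_=cv2.findContours(mask.astype(np.uint8),cv2.RETR_EXTERNAL,cv2.CHAIN_APPROX_NONE)
    k=max(cs,key=cv2.contourArea)[:,0,:];w=ray(c,k,z)[:,:2]
    (cx,cy),(a,b),ang=cv2.minAreaRect((w*1000).astype(np.float32))
    if a<b:a,b,ang=b,a,ang+90
    return np.round([cx,cy,a,b,(ang+90)%180-90],1)
E
python3 - <<'E'
from h import *
c={n:shot(n) for n in("top","scene")}
for n in c:
  for q,z in (("backing_bar",.012),("flange",.005),("short_bar",.01)):
    for m in models.silhouettes(n,q)[:3]:
        print(n,q,round(m["score"],2),np.round(m["box"]),rectw(c[n],m["region"],z))
  for q in("spigot_seat","pin_seat","bar_seat","flange","backing_bar","positioner"):
    print(n,q,[(round(m["score"],2),np.round(m["position"],1)) for m in models.place_of(n,q)[:3]])
E
```

```text
top backing_bar 0.97 [449. 344.  48.  30.] [ 247.1 -380.9  133.3   33.6   58.5]
top backing_bar 0.63 [425. 260.  38.  42.] [ 473.3 -320.   114.1   81.1   31.7]
top backing_bar 0.62 [346. 267.  47.  16.] [452.2 -86.1 126.9  28.8 -79. ]
top flange 0.7 [172. 172.  28.  22.] [707.3 408.6  77.9  69.5 -88.3]
top flange 0.67 [424. 260.  37.  41.] [ 472.5 -322.6  111.6   73.7   32.1]
top short_bar 0.55 [380. 198.  29.   8.] [ 651.5 -192.9   75.4   21.2  -84.8]
top spigot_seat [(0.98, array([268.1, 211.9])), (0.17, array([267.5, 479.2]))]
top pin_seat [(0.9, array([276.3, 218.8])), (0.57, array([249.3, 200. ]))]
top bar_seat [(0.62, array([249.9, 199.4]))]
top flange [(0.86, array([261.3, 425.5]))]
top backing_bar [(0.76, array([266. , 341.4])), (0.6, array([346.5, 446.5]))]
top positioner [(0.77, array([258.8, 212.7])), (0.49, array([175.1, 441. ]))]
scene backing_bar 0.88 [186. 197.  49.  21.] [ 252.1 -380.1  139.9   42.4   59.1]
scene backing_bar 0.71 [296. 244.  56.  15.] [455.  -83.6 130.3  47.2 -79. ]
scene flange 0.73 [199. 251.  40.  40.] [ 469.9 -323.6  128.7   76.9   32.8]
scene short_bar 0.74 [244. 303.  38.   7.] [ 653.7 -191.2   78.4   28.3  -85.3]
scene spigot_seat [(0.9, array([205.5, 445.1]))]
scene pin_seat [(0.85, array([207.9, 435.2]))]
scene bar_seat [(0.78, array([209.4, 465.8]))]
scene flange [(0.79, array([250. , 196.4]))]
scene backing_bar [(0.93, array([246.4, 292.3])), (0.59, array([197.5, 185.3]))]
scene positioner [(0.65, array([252.4, 452. ]))]
```

Emit:
move_arm --steps '[1,2.2,-4.3,0.6,0,0,-4.2,1,2.2,-4.3,0.6,0,0,-4.2,1,2.2,-4.3,0.6,0,0,-4.2,1,2.2,-4.3,0.6,0,0,-4.2,1,2.2,-4.3,0.6,0,0,-4.2,1,2.2,-4.3,0.6,0,0,-4.2,1,2.2,-4.3,0.6,0,0,-4.2,1,2.2,-4.3,0.6,0,0,-4.2]'

```text
t: 1.95
eef_pos: [0.467, 0.2635, 0.3049]
tool_rot: [0.0, 0.494, 0.869, 0.0]
contact_force: [0.3, 0.3, 0.4]
gripper_width: 1.003
```

Emit:
move_arm --steps '[1,1,-3.5,0,0,0,0,1,0,0,0,0,0,0,1,0,0,0,0,0,0]'

```text
t: 2.25
eef_pos: [0.4767, 0.2297, 0.3046]
tool_rot: [-0.0, 0.494, 0.869, 0.0]
contact_force: [-0.1, 0.4, 0.2]
gripper_width: 0.998
```

Run:
```python
from h import *
s=status.get_obs();print(s["t"],s["eef_pos"],Rq(s["tool_rot"]).as_matrix().round(3),s["q"].round(2),s["joint_vel"].round(3))
c=shot("wrist","w1.png")
for q in("spigot_seat","pin_seat","bar_seat"):
    print(q,[(round(m["score"],2),np.round(m["position"],1)) for m in models.place_of("wrist",q)[:3]])
np.savez("c_w1.npz",**c)
np.savez("c_top.npz",**shot("top")); np.savez("c_scene.npz",**shot("scene"))
```

```text
2.25 [0.47665879 0.22971203 0.30456111] [[-0.512  0.859  0.   ]
 [ 0.859  0.512  0.001]
 [ 0.     0.001 -1.   ]] [-0.82  0.19  0.29  1.86 -0.06  1.1   0.03] [-0.029  0.012 -0.038 -0.009 -0.004  0.    -0.003]
spigot_seat [(0.58, array([156.2, 297.9])), (0.48, array([170.1, 543.5]))]
pin_seat [(0.44, array([380. , 309.5]))]
bar_seat [(0.98, array([156.7, 363.2]))]
```

View pics/w1.png

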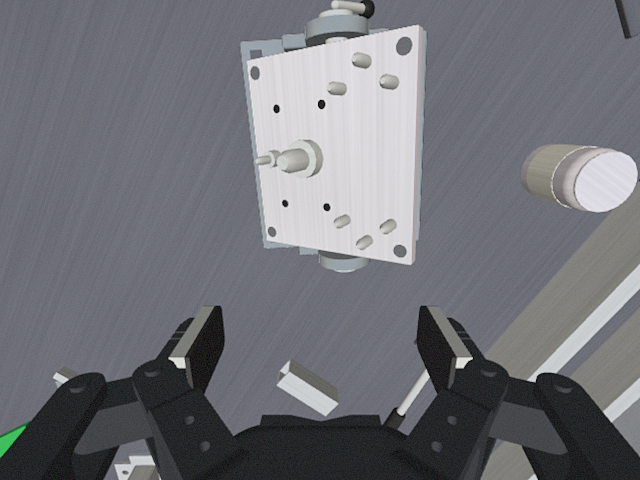

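Run:
```python
from h import *
c=np.load("c_w1.npz");im=c["px"][20:275,235:435,::-1]
cv2.imwrite("pics/z1a.png",cv2.resize(im[:130],None,fx=4,fy=4,interpolation=cv2.INTER_CUBIC))
cv2.imwrite("pics/z1b.png",cv2.resize(im[125:],None,fx=4,fy=4,interpolation=cv2.INTER_CUBIC))
```

```text
(no output)
```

View pics/z1a.png

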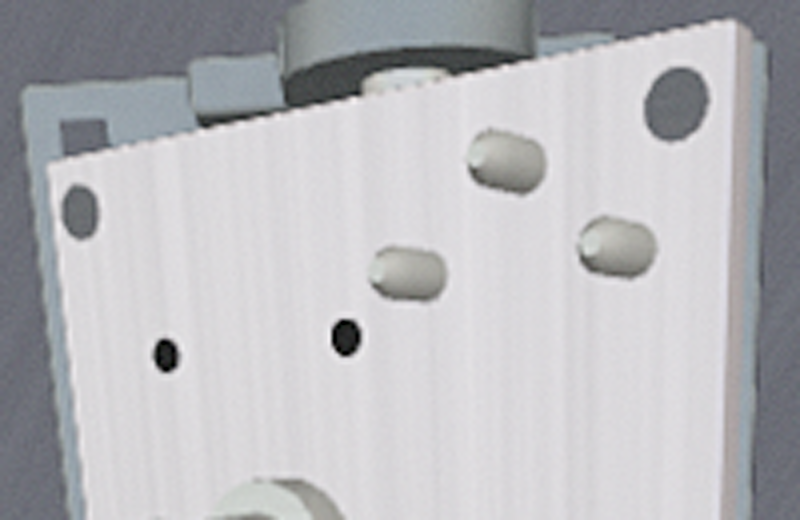

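View pics/z1b.png

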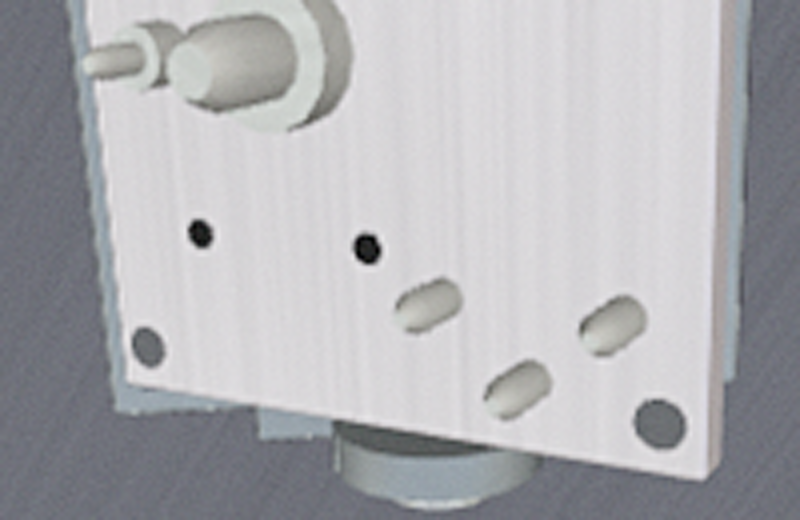

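```bash
cat > jigfit.py <<'E'
from h import *
def jigR(yaw,tilt):  # columns x up slope, y, z out
    return Ro.from_euler("z",yaw).as_matrix()@Ro.from_euler("y",-tilt).as_matrix()
L=[([-64,90,-12],0,50,165),([100,90,-12],0,736,20),([100,-90,-12],1,709,480),([-64,-90,-12],1,128,382),
([60,72,8],0,477,158),([38,55,8],0,379,272),([82,55,8],0,586,247),([38,-55,8],1,402,316),([60,-72,8],1,494,405),([82,-55,8],1,590,345),
([0,0,26],1,190,76),([-38,0,16],1,88,65)]
P=np.array([l[0] for l in L])/1000
uv=np.array([[235+l[2]/4-.375,(145 if l[1] else 20)+l[3]/4-.375] for l in L])
def fit(c,P,uv,fixz=None):
    f=lambda p:(proj(c,P@jigR(p[3],p[4]).T+p[:3])-uv).ravel()
    return least_squares(f,[.45,.28,.1,.55,.5],loss="soft_l1")
if __name__=="__main__":
    c=np.load("c_w1.npz");r=fit(c,P,uv);print(r.x.round(4));print(r.fun.reshape(-1,2).round(1).tolist())
    for n in("top","scene"):
        d=np.load(f"c_{n}.npz");im=d["px"][:,:,::-1].copy()
        for q in proj(d,P@jigR(r.x[3],r.x[4]).T+r.x[:3]):
            cv2.circle(im,tuple(np.round(q*4).astype(int)*1),3,(0,0,255),-1,shift=2)
        o=(130,190) if n=="top" else (370,150)
        cv2.imwrite(f"pics/j_{n}.png",cv2.resize(im[o[1]:o[1]+140,o[0]:o[0]+150],None,fx=4,fy=4))
E
python3 jigfit.py
```

```text
[0.4337 0.2667 0.1095 0.5946 0.5728]
[[-0.5, -0.1], [-0.4, -0.1], [-1.1, 0.4], [0.2, 0.3], [-0.0, -0.1], [-0.3, 0.3], [1.1, -0.3], [-0.0, 0.8], [-0.1, 0.2], [-0.1, -0.8], [0.6, -0.9], [0.9, 0.3]]
```

View pics/j_top.png

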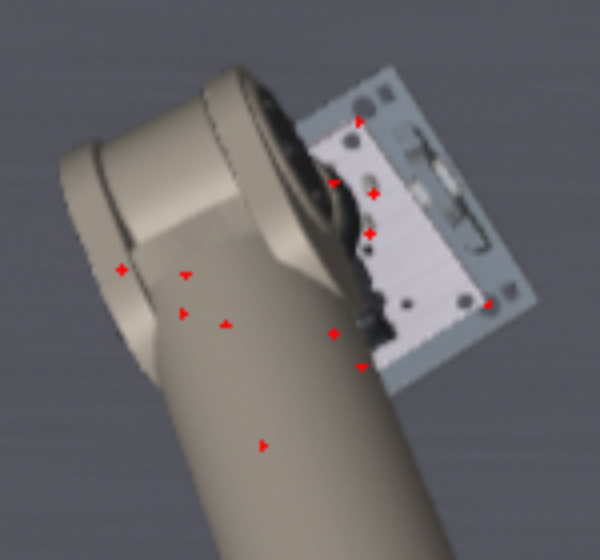

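View pics/j_scene.png

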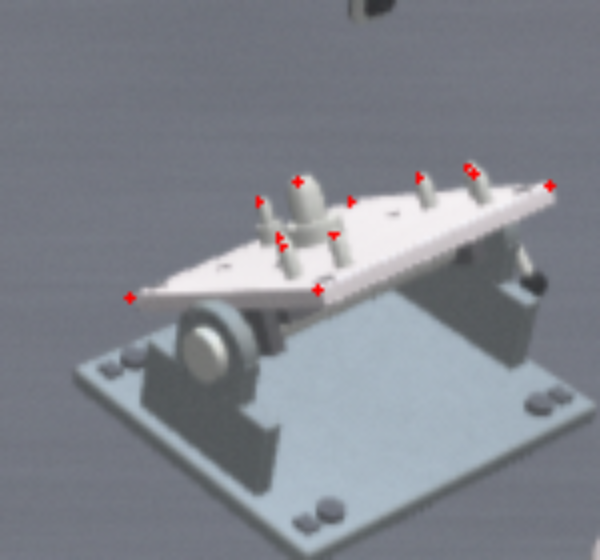

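Emit:
move_arm --steps '[1,-0.15,-4.6,-1,0,0,-2.5,1,-0.15,-4.6,-1,0,0,-2.5,1,-0.15,-4.6,-1,0,0,-2.5,1,-0.15,-4.6,-1,0,0,-2.5,1,-0.15,-4.6,-1,0,0,-2.5,1,-0.15,-4.6,-1,0,0,-2.5,1,-0.15,-4.6,-1,0,0,-2.5,1,-0.15,-4.6,-1,0,0,-2.5]'

```text
t: 3.35
eef_pos: [0.4645, -0.1387, 0.2242]
tool_rot: [0.0, 0.637, 0.771, 0.0]
contact_force: [1.2, 0.2, 0.9]
gripper_width: 1.0
```

Emit:
move_arm --steps '[1,0,0,0,0,0,0,1,0,0,0,0,0,0]'

```text
t: 3.55
eef_pos: [0.4643, -0.138, 0.2241]
tool_rot: [-0.0, 0.637, 0.771, -0.0]
contact_force: [0.4, 1.4, 0.1]
gripper_width: 1.001
```

Run:
```python
from h import *
s=status.get_obs();print(s["t"],s["eef_pos"],Rq(s["tool_rot"]).as_matrix().round(3),s["q"].round(2),s["joint_vel"].round(3))
c=shot("wrist","w2.png");np.savez("c_w2.npz",**c)
for q,z in (("backing_bar",.012),):
    for m in models.silhouettes("wrist",q)[:3]:
        print(q,round(m["score"],2),np.round(m["box"]),rectw(c,m["region"],z))
```

```text
3.55 [ 0.46433852 -0.13799077  0.22407454] [[-0.188  0.982 -0.001]
 [ 0.982  0.188 -0.   ]
 [ 0.    -0.001 -1.   ]] [-0.34  0.22  0.58  2.06 -0.15  0.9   0.51] [-0.034 -0.012 -0.036 -0.004 -0.002  0.002 -0.003]
backing_bar 0.8 [316. 153.  36. 138.] [449.  -85.9 130.4  31.2 -79.7]
backing_bar 0.66 [118. 356.  59.  51.] [ 260.9 -354.1   79.8   29.9   58.6]
```

View pics/w2.png

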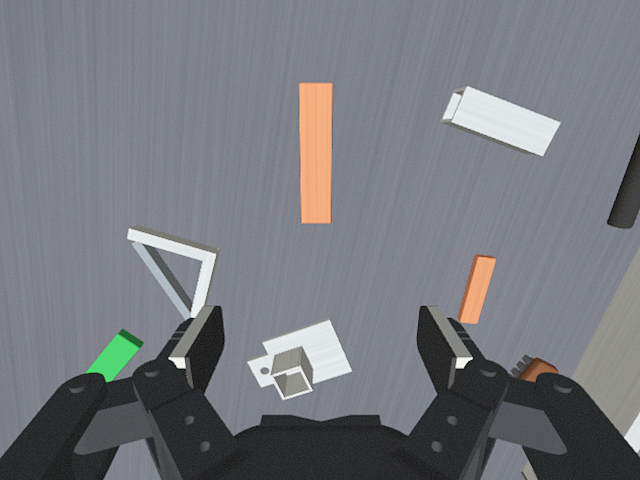

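Emit:
move_arm --steps '[1,-0.75,2.6,-3,0,0,-0.3,1,-0.75,2.6,-3,0,0,-0.2,1,0,0,-4,0,0,0,1,0,0,-4,0,0,0,1,0,0,-4,0,0,0,1,0,0,-1.6,0,0,0,0.2,0,0,0,0,0,0,0.2,0,0,0,0,0,0]'

```text
t: 4.45
eef_pos: [0.45, -0.0845, 0.0287]
tool_rot: [-0.0, 0.639, 0.769, 0.0]
contact_force: [0.7, -0.2, 0.4]
gripper_width: 0.694
```

Run:
```python
from h import *
s=status.get_obs();print(s["t"],s["eef_pos"],s["contact_force"],s["gripper_width"])
c=shot("wrist","w3.png")
```

```text
4.45 [ 0.45000719 -0.08450491  0.0287171 ] [ 0.73095876 -0.24723067  0.42358735] 0.6944597087161786
```

View pics/w3.png

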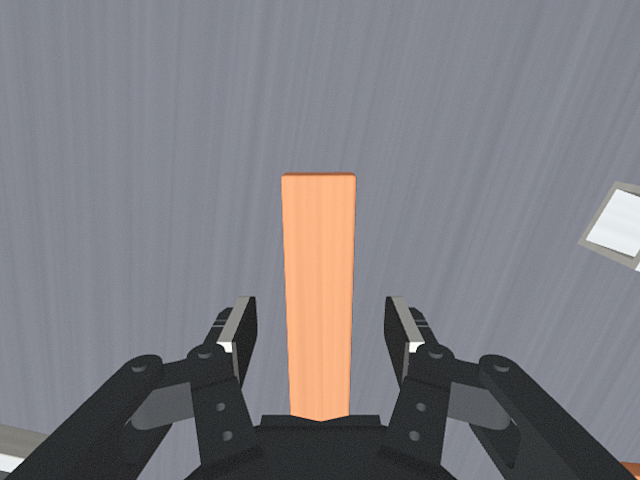

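Emit:
move_arm --steps '[-1,0,0,0,0,0,0,-1,0,0,0,0,0,0,-1,0,0,0,0,0,0,-1,0,0,0,0,0,0,-1,0,0,0,0,0,0,-1,0,0,0,0,0,0]' --newtons 80

```text
t: 5.1
eef_pos: [0.4504, -0.0853, 0.0299]
tool_rot: [0.001, 0.64, 0.768, 0.001]
contact_force: [-2.3, 1.4, 12.2]
gripper_width: 0.32
```

Run:
```python
from h import *
s=status.get_obs();print(s["t"],s["eef_pos"],Rq(s["tool_rot"]).as_matrix().round(3),s["contact_force"],s["gripper_width"])
c=shot("wrist","w4.png");np.savez("c_w4.npz",**c)
s=status.get_obs();T=np.eye(4)
```

```text
5.1 [ 0.45036847 -0.08531588  0.02987265] [[-0.181  0.983  0.002]
 [ 0.983  0.181  0.001]
 [ 0.001  0.003 -1.   ]] [-2.31013138  1.43154984 12.19876671] 0.3202999744167883
```

View pics/w4.png

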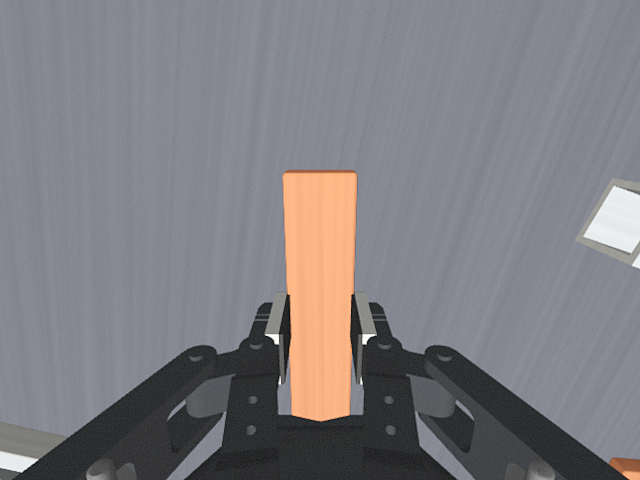

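Emit:
move_arm --steps '[0,0,0,0,0,0,0,0,0,0,0.4,0,0,0,-1,0,0,0,0,0,0,-1,0,0,0,0,0,0,-1,0,0,0,0,0,0,-1,0,0,0,0,0,0,-1,0,0,0,0,0,0]' --newtons 80

```text
t: 5.85
eef_pos: [0.4501, -0.0857, 0.0334]
tool_rot: [0.0, 0.64, 0.768, 0.001]
contact_force: [-3.6, 0.6, 17.3]
gripper_width: 0.309
```

Run:
```python
from h import *
s=status.get_obs();print(s["t"],s["eef_pos"],Rq(s["tool_rot"]).as_matrix().round(3),s["contact_force"],s["gripper_width"])
c=shot("wrist","w5.png");np.savez("c_w5.npz",**c)
```

```text
5.85 [ 0.45005404 -0.08571239  0.03344152] [[-0.18   0.984  0.001]
 [ 0.984  0.18   0.001]
 [ 0.     0.002 -1.   ]] [-3.64852558  0.61736528 17.34037793] 0.3094671762743003
```

View pics/w5.png

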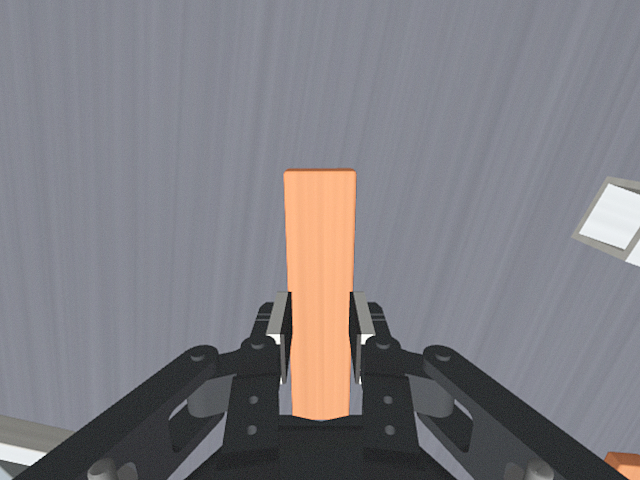

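```bash
cat > plan.py <<'E'
from h import *
from jigfit import jigR
def go(Rt,pt,n,pr=True):
    "n rows from current measured pose to target"
    s=status.get_obs();R=Rq(s["tool_rot"]);d=(np.asarray(pt)-s["eef_pos"])*100
    rv=np.degrees((Ro.from_matrix(Rt)*R.inv()).as_rotvec())
    print("now",s["t"],s["eef_pos"].round(4),"delta cm",d.round(2),"rotvec",rv.round(2),"|",np.linalg.norm(d).round(2),np.linalg.norm(rv).round(2))
    print("per row /",n,(d/n).round(2),(rv/n).round(2))
def Rtool(J): return np.c_[J[:,1],J[:,0],-J[:,2]]
E
python3 - <<'E'
from plan import *
d=np.load("c_w5.npz");s=status.get_obs();R=Rq(s["tool_rot"]).as_matrix()
for uv in((320,171),(285,171),(356,171),(292,400),(349,400)):
    print(uv,((ray(d,uv,.012)-s["eef_pos"])@R*1000).round(1))
p=np.array([0.4337,0.2667,0.1095]);J=jigR(.5946,.5728)
seat=p+J@[.06,0,-.012];print("seat",seat)
t=seat+J@[0,-.07,.15+.0334];print(t);go(Rtool(J),t,8)
E
```

```text
(320, 171) [[64.7 -0.3 21.5]]
(285, 171) [[ 64.7 -14.6  21.4]]
(356, 171) [[64.7 14.4 21.5]]
(292, 400) [[-52.4 -14.8  21.4]]
(349, 400) [[-52.4  14.7  21.4]]
seat [0.48085681 0.29858925 0.13193459]
[0.43772861 0.18492127 0.28606152]
now 5.9 [ 0.45   -0.0857  0.0334] delta cm [-1.23 27.06 25.26] rotvec [ 12.45 -30.52  23.01] | 37.04 40.2
per row / 8 [-0.15  3.38  3.16] [ 1.56 -3.82  2.88]
```

Emit:
move_arm --steps '[-1,0,0,2,0,0,0,-1,0,0,3,0,0,0,-1,0,0,3,0,0,0]'

```text
t: 6.2
eef_pos: [0.4484, -0.0857, 0.1127]
tool_rot: [-0.001, 0.64, 0.768, -0.001]
contact_force: [0.7, 0.8, -4.1]
gripper_width: 0.306
```

Emit:
move_arm --steps '[-1,-0.15,3.4,2.2,1.55,-3.8,2.9,-1,-0.15,3.4,2.2,1.55,-3.8,2.9,-1,-0.15,3.4,2.2,1.55,-3.8,2.9,-1,-0.15,3.4,2.2,1.55,-3.8,2.9,-1,-0.15,3.4,2.2,1.55,-3.8,2.9,-1,-0.15,3.4,2.2,1.55,-3.8,2.9,-1,-0.15,3.4,2.2,1.55,-3.8,2.9,-1,-0.15,3.4,2.2,1.55,-3.8,2.9]'

```text
t: 7.0
eef_pos: [0.4359, 0.1871, 0.2884]
tool_rot: [0.132, 0.448, 0.849, 0.248]
contact_force: [0.6, 0.3, -4.1]
gripper_width: 0.308
```

Emit:
move_arm --steps '[-1,0,0,0,0,0,0,-1,0,0,0,0,0,0]'

```text
t: 7.2
eef_pos: [0.4363, 0.186, 0.2875]
tool_rot: [0.131, 0.448, 0.849, 0.247]
contact_force: [-0.1, 0.5, -3.5]
gripper_width: 0.307
```

Run:
```python
from plan import *
s=status.get_obs();print(s["t"],s["eef_pos"],Rq(s["tool_rot"]).as_matrix().round(3),s["q"].round(2),s["contact_force"],s["gripper_width"],s["joint_vel"].round(3))
c=shot("wrist","w6.png");np.savez("c_w6.npz",**c)
J=jigR(.5946,.5728);go(Rtool(J),[.4377,.1849,.2861],1)
```

```text
7.2 [0.4362567  0.18600103 0.28746536] [[-0.564  0.697  0.444]
 [ 0.826  0.476  0.302]
 [-0.001  0.537 -0.844]] [-0.73 -0.15  0.2   2.35 -0.04  0.37  0.11] [-0.06654704  0.45986264 -3.46737094] 0.3071762994533955 [ 0.012  0.017  0.031  0.009 -0.004  0.002  0.005]
now 7.25 [0.4365 0.1852 0.287 ] delta cm [ 0.12 -0.03 -0.09] rotvec [ 0.28 -0.31 -0.13] | 0.15 0.44
per row / 1 [ 0.12 -0.03 -0.09] [ 0.28 -0.31 -0.13]
```

View pics/w6.png

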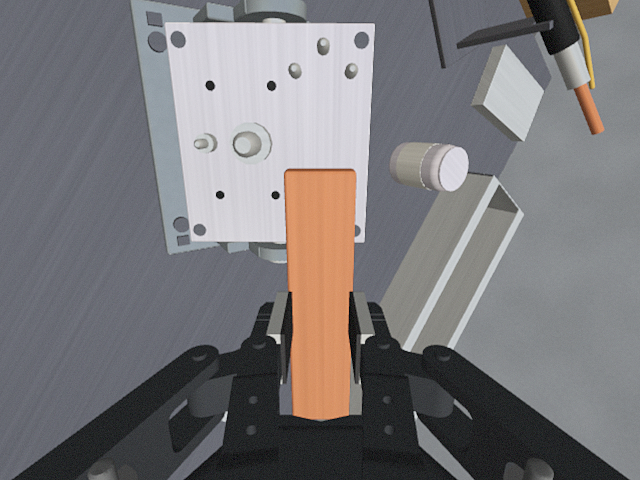

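Run:
```python
from h import *
c=np.load("c_w6.npz");im=c["px"][10:250,160:380,::-1]
cv2.imwrite("pics/z6a.png",cv2.resize(im[:120],None,fx=3.6,fy=3.6,interpolation=cv2.INTER_CUBIC))
cv2.imwrite("pics/z6b.png",cv2.resize(im[110:],None,fx=3.6,fy=3.6,interpolation=cv2.INTER_CUBIC))
```

```text
(no output)
```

View pics/z6a.png

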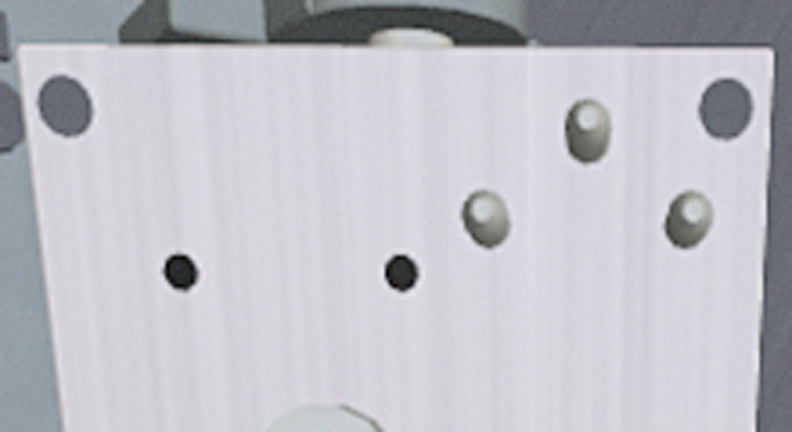

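View pics/z6b.png

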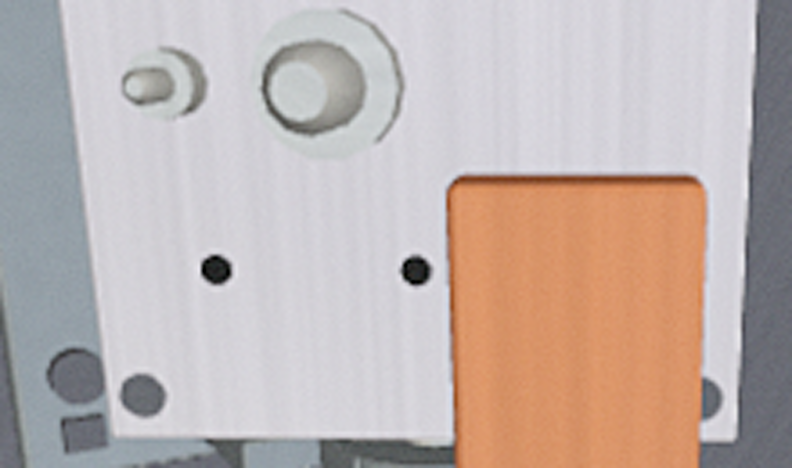

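```bash
cat > fit2.py <<'E'
from jigfit import *
L6=[([-64,90,-12],0,18,45),([100,90,-12],0,774,50),([100,-90,-12],1,737,440),([-64,-90,-12],1,113,438),
([60,72,8],0,587,118),([38,55,8],0,486,207),([82,55,8],0,691,207),([0,0,26],1,299,90),([0,0,0],1,325,84),([-38,0,16],1,134,86)]
P6=np.array([l[0] for l in L6])/1000
uv6=np.array([[160+l[2]/3.6-.36,(120 if l[1] else 10)+l[3]/3.6-.36] for l in L6])
if __name__=="__main__":
    c1=np.load("c_w1.npz");c6=np.load("c_w6.npz")
    r=fit(c6,P6,uv6);print(r.x.round(4));print(r.fun.reshape(-1,2).round(1).tolist())
    f=lambda p:np.r_[(proj(c6,P6@jigR(p[3],p[4]).T+p[:3])-uv6).ravel(),(proj(c1,P@jigR(p[3],p[4]).T+p[:3])-uv).ravel()]
    r2=least_squares(f,r.x,loss="soft_l1");print(r2.x.round(4));print(r2.fun.reshape(-1,2).round(1).tolist())
    g=lambda p:(proj(c6,P6@(jigR(p[3],p[4])@Ro.from_euler("x",p[5]).as_matrix()).T+p[:3])-uv6).ravel()
    print(least_squares(g,np.r_[r.x,0],loss="soft_l1").x.round(4))
E
python3 fit2.py
```

```text
[0.4337 0.2675 0.1097 0.5943 0.5754]
[[-0.4, -0.2], [0.1, -1.2], [-0.3, 0.1], [0.0, -0.7], [0.2, 0.0], [-1.1, 0.8], [0.4, 1.0], [0.1, -0.1], [0.0, -0.0], [0.6, 0.1]]
[0.4336 0.267  0.11   0.594  0.5758]
[[-0.7, 0.1], [0.1, -0.7], [-0.4, 0.7], [-0.2, -0.2], [0.1, 0.5], [-1.2, 1.2], [0.3, 1.4], [-0.1, 0.4], [-0.2, 0.5], [0.3, 0.6], [-0.3, -0.6], [-0.0, -0.9], [-0.9, 0.4], [0.3, 0.1], [0.1, -0.7], [-0.2, -0.2], [1.3, -0.9], [0.0, 0.7], [-0.1, 0.2], [-0.1, -0.9], [0.6, -1.3], [1.0, -0.1]]
[ 0.4336  0.2675  0.1099  0.596   0.5724 -0.0114]
```

```bash
cat > tgt.py <<'E'
from plan import *
p=np.array([.4337,.2673,.1098]);J=jigR(.594,.575);Rt=Rtool(J)
seat=p+J@[.06,0,-.012]
def bart(h): return seat+J[:,2]*(.0334+h)-Rt@[-.0003,-.0002,0]
E
python3 - <<'E'
from tgt import *
go(Rt,bart(.035),4);print("10mm along -jz (cm)",-J[:,2])
E
```

```text
now 7.25 [0.4365 0.1852 0.287 ] delta cm [ 1.35  9.34 -9.71] rotvec [ 0.35 -0.41 -0.16] | 13.54 0.57
per row / 4 [ 0.34  2.34 -2.43] [ 0.09 -0.1  -0.04]
10mm along -jz (cm) [ 0.45068056  0.30437363 -0.8391923 ]
```

Emit:
move_arm --steps '[-1,0.35,2.35,-2.4,0.1,-0.1,0,-1,0.35,2.35,-2.4,0.1,-0.1,0,-1,0.35,2.35,-2.4,0.1,-0.1,0,-1,0.3,2.3,-2.5,0,-0.1,-0.1,-1,0,0,0,0,0,0,-1,0,0,0,0,0,0]'

```text
t: 7.85
eef_pos: [0.4492, 0.2445, 0.2192]
tool_rot: [0.141, 0.45, 0.849, 0.238]
contact_force: [0.6, -0.7, -3.0]
gripper_width: 0.304
```

Run:
```python
from tgt import *
s=status.get_obs();print(s["q"].round(2),s["contact_force"])
np.savez("c_w7.npz",**shot("wrist","w7.png"))
np.savez("c_s7.npz",**shot("scene","s7.png"))
go(Rt,bart(.035),1)
im=cv2.imread("pics/s7.png");cv2.imwrite("pics/s7z.png",cv2.resize(im[90:290,350:550],None,fx=3,fy=3,interpolation=cv2.INTER_CUBIC))
```

```text
[-0.46  0.07 -0.2   2.35  0.4   0.19 -0.43] [ 0.58809839 -0.74087574 -3.0482742 ]
now 7.95 [0.4495 0.2451 0.2204] delta cm [ 0.05  3.36 -3.05] rotvec [1.62 0.25 0.33] | 4.54 1.68
per row / 1 [ 0.05  3.36 -3.05] [1.62 0.25 0.33]
```

View pics/w7.png

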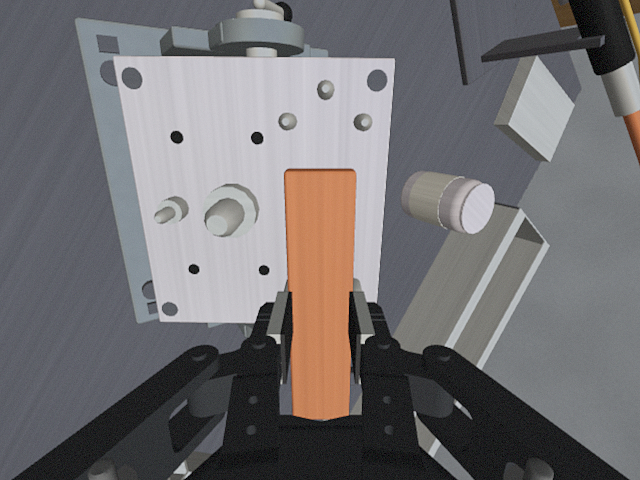

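View pics/s7z.png

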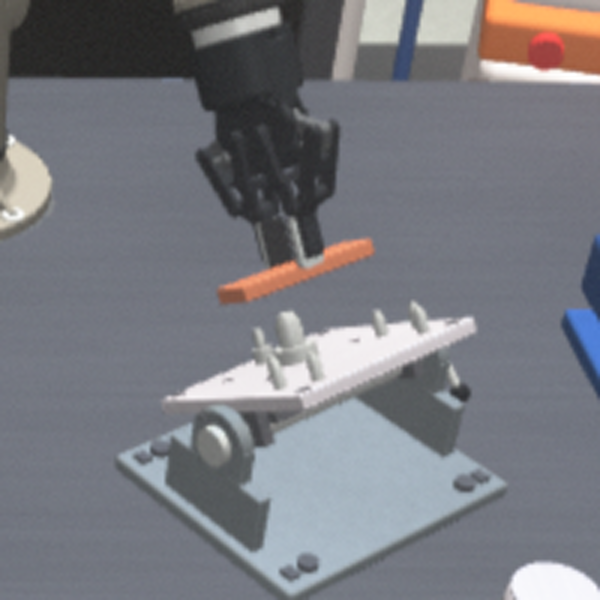

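```bash
cat > kin.py <<'E'
from h import *
D=[([-1.2340641,.47781841,.02234779,1.55646416,-.01149052,1.1093009,-.08309655],[.29023624,.60880215,.2553082],[-1.308e-4,.220576,.975369,-9.22e-4]),
([-.82,.19,.29,1.86,-.06,1.1,.03],[.4767,.2297,.3046],[0,.494,.869,0]),
([-.34,.22,.58,2.06,-.15,.9,.51],[.4643,-.138,.2241],[0,.637,.771,0]),
([-.73,-.15,.2,2.35,-.04,.37,.11],[.43626,.186,.28746],[.131,.448,.849,.247]),
([-.46,.07,-.2,2.35,.4,.19,-.43],[.4492,.2445,.2192],[.141,.45,.849,.238])]
def fk(k,q):
    h,a,l1,b,l2,c,l3,sg,y0,y7=k
    R=Ro.from_euler("z",y0+SG[0]*q[0]);p=np.array([0,0,h])
    R=R*Ro.from_euler("y",q[1]);p=p+R.apply([a,0,l1])
    R=R*Ro.from_euler("z",SG[1]*q[2])*Ro.from_euler("y",q[3]);p=p+R.apply([b,0,l2])
    R=R*Ro.from_euler("z",SG[2]*q[4])*Ro.from_euler("y",q[5]);p=p+R.apply([c,0,l3])
    R=R*Ro.from_euler("z",SG[3]*q[6]+y7)
    return p,R
def res(k):
    o=[]
    for q,p,t in D:
        P,R=fk(k,q);o+=list((P-p)*10);o+=list((R*Rq(t).inv()).as_rotvec()*3)
    o.append((k[7])*.1)
    return np.array(o)
import itertools
best=None
for SG in itertools.product([1,-1],repeat=4):
  for y0 in (0,2.3,-2.3,1,-1,3.1):
   for y7 in (0,1.57,-1.57,3.1):
    r=least_squares(res,[.3,0,.4,0,.4,0,.3,0,y0,y7],max_nfev=60)
    if best is None or r.cost<best[0]: best=(r.cost,SG,r.x)
print(best[0],best[1],best[2].round(4));SG=best[1]
print(res(best[2])[:-1].reshape(-1,6).round(3))
import pickle;pickle.dump(best,open("kin.pkl","wb"))
E
python3 kin.py
```

```text
0.0558655744157138 (-1, -1, -1, -1) [ 0.28   -0.0043  0.5308 -0.0131  0.4758 -0.0056  0.2929 -0.     -0.1086
  1.4692]
[[ 0.11  -0.027  0.041  0.     0.001 -0.021]
 [-0.028  0.028  0.004 -0.001 -0.001 -0.019]
 [-0.031  0.022 -0.028 -0.009 -0.004 -0.027]
 [-0.07   0.107  0.028 -0.125 -0.089 -0.063]
 [-0.025  0.092 -0.046 -0.17  -0.056 -0.064]]
```

```bash
cat > kin2.py <<'E'
from h import *
import pickle
from kin import D
SG=(-1,-1,-1,-1)
def fk(k,q):
    h,a,l1,b,l2,c,l3=k[:7];o=k[7:14]
    R=Ro.from_euler("z",o[0]-q[0]);p=np.array([0,0,h])
    R=R*Ro.from_euler("y",q[1]+o[1]);p=p+R.apply([a,0,l1])
    R=R*Ro.from_euler("z",-q[2]+o[2])*Ro.from_euler("y",q[3]+o[3]);p=p+R.apply([b,0,l2])
    R=R*Ro.from_euler("z",-q[4]+o[4])*Ro.from_euler("y",q[5]+o[5]);p=p+R.apply([c,0,l3])
    return p,R*Ro.from_euler("z",-q[6]+o[6])
def res(k):
    o=[]
    for q,p,t in D:
        P,R=fk(k,q);o+=list((P-p)*10);o+=list((R*Rq(t).inv()).as_rotvec()*3)
    return np.r_[o,np.array(k[7:14])*.005,np.array([k[1],k[3],k[5]])*.05]
if __name__=="__main__":
    k0=pickle.load(open("kin.pkl","rb"))[2]
    r=least_squares(res,np.r_[k0[:7],k0[8],0,0,0,0,0,k0[9]])
    print(r.cost,r.x.round(4));print(r.fun[:30].reshape(-1,6).round(3))
    pickle.dump(r.x,open("kin2.pkl","wb"))
E
sed -i 's/^import itertools/if __name__!="__main__": raise SystemExit\nimport itertools/' kin.py
python3 - <<'E'
s=open('kin.py').read().split('if __name__!=')[0];open('kin.py','w').write(s)
E
python3 kin2.py
```

```text
0.03535416149437843 [ 0.2798 -0.0074  0.5346 -0.0463  0.4659 -0.0085  0.2997 -0.0198  0.0138
 -0.1112  0.0662  0.0542 -0.0767  1.41  ]
[[ 0.06  -0.01   0.003 -0.006 -0.018  0.043]
 [-0.04   0.041  0.001  0.059  0.003  0.004]
 [-0.021 -0.014  0.024 -0.018 -0.06  -0.04 ]
 [-0.028  0.033  0.023 -0.079 -0.05  -0.092]
 [-0.024  0.078 -0.051 -0.141  0.006 -0.05 ]]
```

```bash
cat > kin3.py <<'E'
from h import *
import pickle,itertools
from kin import D
s=status.get_obs();D=D+[(s["q"],s["eef_pos"],s["tool_rot"])]
print(s["t"],s["q"].round(4),s["eef_pos"],s["joint_vel"].round(3))
def fk(k,q,SG):
    h,a,l1,b,l2,c,l3=k[:7];o=k[7:14]
    R=Ro.from_euler("z",o[0]+SG[0]*q[0]);p=np.array([0,0,h])
    R=R*Ro.from_euler("y",q[1]+o[1]);p=p+R.apply([a,0,l1])
    R=R*Ro.from_euler("z",SG[1]*q[2]+o[2])*Ro.from_euler("y",q[3]+o[3]);p=p+R.apply([b,0,l2])
    R=R*Ro.from_euler("z",SG[2]*q[4]+o[4])*Ro.from_euler("y",q[5]+o[5]);p=p+R.apply([c,0,l3])
    return p,R*Ro.from_euler("z",SG[3]*q[6]+o[6])
def res(k,SG):
    o=[]
    for q,p,t in D:
        P,R=fk(k,q,SG);o+=list((P-p)*10);o+=list((R*Rq(t).inv()).as_rotvec()*3)
    return np.r_[o,np.array(k[7:14])*.001,np.array([k[1],k[3],k[5]])*.05]
if __name__=="__main__":
    out=[]
    for SG in itertools.product([1,-1],repeat=4):
      for y0 in(-.1,2.35,0.8,-1.5):
       for y7 in (1.57,-1.57,0,3):
        r=least_squares(res,[.28,0,.53,0,.47,0,.29,y0,0,0,0,0,0,y7],args=(SG,),max_nfev=80);out.append((r.cost,SG,r.x))
    out.sort(key=lambda a:a[0])
    for o in out[:6]:print(o[0],o[1],o[2].round(3))
    pickle.dump(out[0],open("kin3.pkl","wb"));print(res(out[0][2],out[0][1])[:36].reshape(-1,6).round(3))
E
python3 kin3.py
```

```text
7.95 [-0.4634  0.0665 -0.1978  2.3449  0.3999  0.1848 -0.4342] [0.44950151 0.24505999 0.22035858] [-0.013 -0.011 -0.003 -0.005  0.021 -0.004 -0.023]
0.04564568343876962 (-1, -1, -1, -1) [ 2.910e-01 -0.000e+00  5.330e-01 -5.300e-02  4.690e-01 -1.000e-03
  2.980e-01 -2.800e-02  1.700e-02 -1.080e-01  9.600e-02  6.000e-02
 -1.120e-01  1.399e+00]
0.04564568343898803 (-1, -1, -1, -1) [ 2.910e-01 -0.000e+00  5.330e-01 -5.300e-02  4.690e-01 -1.000e-03
  2.980e-01 -2.800e-02  1.700e-02 -1.080e-01  9.600e-02  6.000e-02
 -1.120e-01  1.399e+00]
0.045645683441453824 (-1, -1, -1, -1) [ 2.910e-01 -0.000e+00  5.330e-01 -5.300e-02  4.690e-01 -1.000e-03
  2.980e-01 -2.800e-02  1.700e-02 -1.080e-01  9.600e-02  6.000e-02
 -1.120e-01  1.399e+00]
0.04564568344170251 (-1, -1, -1, -1) [ 2.910e-01 -0.000e+00  5.330e-01 -5.300e-02  4.690e-01 -1.000e-03
  2.980e-01 -2.800e-02  1.700e-02 -1.080e-01  9.600e-02  6.000e-02
 -1.120e-01  1.399e+00]
0.045645683442000214 (-1, -1, -1, -1) [ 2.910e-01 -0.000e+00  5.330e-01 -5.300e-02  4.690e-01 -1.000e-03
  2.980e-01 -2.800e-02  1.700e-02 -1.080e-01  9.600e-02  6.000e-02
 -1.120e-01  1.399e+00]
0.045645683442537124 (-1, -1, -1, -1) [ 2.910e-01 -0.000e+00  5.330e-01 -5.300e-02  4.690e-01 -1.000e-03
  2.980e-01 -2.800e-02  1.700e-02 -1.080e-01  9.600e-02  6.000e-02
 -1.120e-01  1.399e+00]
[[ 0.081 -0.021 -0.006  0.011 -0.011  0.043]
 [-0.033  0.046  0.014  0.07  -0.006  0.   ]
 [-0.034  0.001  0.038 -0.029 -0.07  -0.05 ]
 [-0.031  0.031  0.03  -0.087 -0.067 -0.102]
 [-0.035  0.048 -0.056 -0.118  0.015 -0.032]
 [-0.004  0.074 -0.019 -0.092 -0.007 -0.037]]
```

```bash
cat > kin4.py <<'E'
from h import *
import pickle
from kin import D
s=status.get_obs();D=D+[(s["q"],s["eef_pos"],s["tool_rot"])]
def fk(k,q,rot=False):
    h,a,l1,b,l2,c,l3=k[:7];o=k[7:14];y=k[14:17]
    R=Ro.from_euler("z",o[0]-q[0]);p=np.array([0,0,h])
    R=R*Ro.from_euler("y",q[1]+o[1]);p=p+R.apply([a,y[0],l1])
    R=R*Ro.from_euler("z",-q[2]+o[2])*Ro.from_euler("y",q[3]+o[3]);p=p+R.apply([b,y[1],l2])
    R=R*Ro.from_euler("z",-q[4]+o[4])*Ro.from_euler("y",q[5]+o[5]);p=p+R.apply([c,y[2],l3])
    return p,R*Ro.from_euler("z",-q[6]+o[6])
def res(k,D=D):
    o=[]
    for q,p,t in D:
        P,R=fk(k,q);o+=list((P-p)*10);o+=list((R*Rq(t).inv()).as_rotvec()*3)
    return np.r_[o,np.array(k[7:14])*.001,np.array([k[1],k[3],k[5],*k[14:17]])*.05]
if __name__=="__main__":
    for o3 in(-.4,-.1,.2):
     for o5 in (-.4,0,.4):
      r=least_squares(res,[.28,0,.53,0,.47,0,.29,0,0,o3,0,o5,0,1.5,0,0,0]);print(r.cost,r.x.round(3))
    print(r.fun[:36].reshape(-1,6).round(3))
    pickle.dump(r.x,open("kin4.pkl","wb"))
E
python3 kin4.py
python3 - <<'E'
import sys;sys.path.insert(0,'.')
from kin import D
import numpy as np
from h import *
# orientation-only check: tool tilt
for q,p,t in D: print(np.round(q,2),p,np.degrees(np.arccos(-Rq(t).as_matrix()[2,2])).round(2), 180-np.degrees(q[1]+q[3]+q[5]).round(2))
E
```

```text
0.0022238716241718016 [ 2.830e-01 -0.000e+00  5.430e-01 -1.000e-03  4.710e-01 -0.000e+00
  3.010e-01 -2.000e-03 -2.000e-03  6.000e-03 -1.000e-03 -1.000e-03
  1.000e-03  1.576e+00 -2.900e-02 -2.900e-02 -7.000e-03]
0.0022238716241762095 [ 2.830e-01 -0.000e+00  5.430e-01 -1.000e-03  4.710e-01 -0.000e+00
  3.010e-01 -2.000e-03 -2.000e-03  6.000e-03 -1.000e-03 -1.000e-03
  1.000e-03  1.576e+00 -2.900e-02 -2.900e-02 -7.000e-03]
0.0022238716241719603 [ 2.830e-01 -0.000e+00  5.430e-01 -1.000e-03  4.710e-01 -0.000e+00
  3.010e-01 -2.000e-03 -2.000e-03  6.000e-03 -1.000e-03 -1.000e-03
  1.000e-03  1.576e+00 -2.900e-02 -2.900e-02 -7.000e-03]
0.0022238716242024108 [ 2.830e-01 -0.000e+00  5.430e-01 -1.000e-03  4.710e-01 -0.000e+00
  3.010e-01 -2.000e-03 -2.000e-03  6.000e-03 -1.000e-03 -1.000e-03
  1.000e-03  1.576e+00 -2.900e-02 -2.900e-02 -7.000e-03]
0.002223871624171663 [ 2.830e-01 -0.000e+00  5.430e-01 -1.000e-03  4.710e-01 -0.000e+00
  3.010e-01 -2.000e-03 -2.000e-03  6.000e-03 -1.000e-03 -1.000e-03
  1.000e-03  1.576e+00 -2.900e-02 -2.900e-02 -7.000e-03]
0.0022238716242349906 [ 2.830e-01 -0
[... 917 characters left out ...]
.018 -0.002 -0.006 -0.005 -0.006]
 [-0.022  0.017  0.007  0.02  -0.003  0.008]
 [-0.009 -0.018 -0.02  -0.024  0.018  0.005]
 [ 0.018  0.014  0.018  0.006 -0.     0.002]]
[-1.23  0.48  0.02  1.56 -0.01  1.11 -0.08] [0.29023624, 0.60880215, 0.2553082] 0.11 -0.11000000000001364
[-0.82  0.19  0.29  1.86 -0.06  1.1   0.03] [0.4767, 0.2297, 0.3046] 0.0 -0.47999999999998977
[-0.34  0.22  0.58  2.06 -0.15  0.9   0.51] [0.4643, -0.138, 0.2241] nan -2.1999999999999886
[-0.73 -0.15  0.2   2.35 -0.04  0.37  0.11] [0.43626, 0.186, 0.28746] 32.48 32.75
[-0.46  0.07 -0.2   2.35  0.4   0.19 -0.43] [0.4492, 0.2445, 0.2192] 32.12 30.460000000000008<stdin>:6: RuntimeWarning: invalid value encountered in arccos
```

```bash
cat > ik.py <<'E'
from kin4 import *
k=pickle.load(open("kin4.pkl","rb"))
lo=np.array([-2.96,-.34,-1.41,.24,-1.37,.17,-2.96]);hi=np.array([2.96,2.1,1.46,2.44,4.51,1.92,2.96])
def sols(R,p,n=60,seed=0):
    rng=np.random.default_rng(seed);S=[]
    Rr=Ro.from_matrix(R)
    f=lambda q:np.r_[(fk(k,q)[0]-p)*10,(fk(k,q)[1]*Rr.inv()).as_rotvec()*3]
    for i in range(n):
        r=least_squares(f,rng.uniform(lo+.01,hi-.01),bounds=(lo,hi),max_nfev=60)
        if r.cost<1e-7:S.append(r.x)
    return np.array(S)
def margin(S): return np.minimum(S-lo,hi-S).min(1)
E
python3 - <<'E'
from ik import *
from tgt import *
def show(name,R,p):
    S=sols(R,p);print(name,p.round(3),len(S))
    if len(S):
        m=margin(S);S=S[np.argsort(-m)]
        print(S[:8:2].round(2),np.sort(m)[::-1][:4].round(3))
flip=np.diag([-1,-1,1.])
Rx=Rt@Ro.from_euler("z",90,degrees=True).as_matrix()
for h in(.035,.0): show(f"bar h{h}",Rt,bart(h));show("  flip",Rt@flip,bart(h))
for h in(.04,0):
    q=p+J[:,2]*(.03+h);show(f"fl h{h} jaws x",Rt,q);show("   jaws y",Rx,q);show("   jaws y-",Rx@flip,q)
E
```

```text
bar h0.035 [0.45  0.279 0.19 ] 26
[[ 0.3   0.32 -1.11  2.32  1.36  0.35 -1.34]
 [ 0.02  0.22 -0.77  2.33  1.25  0.22 -1.28]
 [-1.65  0.26  1.11  2.39 -1.34  0.21  1.24]
 [-1.61  0.23  1.05  2.39 -1.29  0.18  1.19]] [0.12  0.066 0.052 0.03 ]
  flip [0.45  0.279 0.19 ] 17
[[ 0.17  0.26 -0.94  2.33  1.31  0.28  1.82]
 [-0.1   0.2  -0.65  2.34  1.21  0.19  1.89]
 [-0.12  0.2  -0.62  2.34  1.2   0.18  1.9 ]
 [-1.6   0.23  1.04  2.39 -1.28  0.18 -1.96]] [0.105 0.039 0.021 0.015]
bar h0.0 [0.466 0.289 0.16 ] 14
[[ 0.41  0.61 -1.34  2.3   1.6   0.64 -1.47]
 [ 0.41  0.62 -1.35  2.3   1.6   0.65 -1.47]
 [-0.14  0.29 -0.6   2.32  1.59  0.21 -1.62]
 [-0.23  0.28 -0.51  2.33  1.61  0.18 -1.64]] [0.072 0.068 0.065 0.046]
  flip [0.466 0.289 0.16 ] 8
[[-0.1   0.3  -0.65  2.32  1.59  0.23  1.54]
 [-0.25  0.27 -0.49  2.33  1.61  0.18  1.49]
 [-0.26  0.27 -0.48  2.33  1.61  0.17  1.49]
 [-0.26  0.27 -0.47  2.33  1.62  0.17  1.49]] [0.058 0.011 0.007 0.004]
fl h0.04 jaws x [0.402 0.246 0.169] 0
   jaws y [0.402 0.246 0.169] 0
   jaws y- [0.402 0.246 0.169] 0
fl h0 jaws x [0.42  0.258 0.135] 17
[[ 0.47  0.65 -1.4   2.43  1.75  0.69 -1.63]
 [ 0.47  0.65 -1.4   2.43  1.74  0.7  -1.63]
 [ 0.29  0.44 -1.11  2.43  1.82  0.44 -1.78]
 [ 0.24  0.41 -1.06  2.44  1.84  0.41 -1.82]] [0.012 0.011 0.009 0.008]
   jaws y [0.42  0.258 0.135] 3
[[ 0.28  0.43 -1.1   2.43  1.83  0.43  2.92]
 [ 0.13  0.35 -0.92  2.44  1.9   0.34  2.81]] [0.006 0.001 0.   ]
   jaws y- [0.42  0.258 0.135] 16
[[ 0.46  0.64 -1.38  2.43  1.75  0.68 -0.07]
 [ 0.41  0.55 -1.29  2.43  1.77  0.58 -0.12]
 [ 0.18  0.37 -0.97  2.44  1.88  0.36 -0.3 ]
 [ 0.13  0.35 -0.92  2.44  1.9   0.34 -0.33]] [0.012 0.011 0.01  0.005]
```

Run:
```python
from ik import *
from tgt import *
s=status.get_obs();q0=s["q"]
def track(ps,q):
    for R,pt in ps:
        Rr=Ro.from_matrix(R)
        f=lambda x:np.r_[(fk(k,x)[0]-pt)*10,(fk(k,x)[1]*Rr.inv()).as_rotvec()*3,(x-q)*.002]
        r=least_squares(f,np.clip(q,lo+1e-4,hi-1e-4),bounds=(lo,hi));e=np.linalg.norm(fk(k,r.x)[0]-pt)*1000;a=np.degrees((fk(k,r.x)[1]*Rr.inv()).magnitude())
        print(r.x.round(2),"dq",np.abs(r.x-q).max().round(2),"err",e.round(2),a.round(2));q=r.x
    return q
R0=Rq(s["tool_rot"]);p0=s["eef_pos"]
for goal in (bart(.035),bart(.05),bart(.02)):
    rv=(Ro.from_matrix(Rt)*R0.inv()).as_rotvec()
    print("goal",goal)
    track([((Ro.from_rotvec(rv*a)*R0).as_matrix(),p0+(goal-p0)*a) for a in np.linspace(.125,1,8)],q0)
```

```text
goal [0.44997955 0.27865664 0.1898693 ]
[-0.49  0.08 -0.18  2.35  0.46  0.17 -0.5 ] dq 0.06 err 0.0 0.0
[-0.33  0.1  -0.35  2.35  0.59  0.17 -0.63] dq 0.18 err 0.0 0.0
[-0.24  0.12 -0.45  2.34  0.71  0.17 -0.75] dq 0.12 err 0.0 0.0
[-0.2   0.13 -0.5   2.34  0.82  0.17 -0.86] dq 0.11 err 0.0 0.0
[-0.18  0.15 -0.53  2.34  0.91  0.17 -0.96] dq 0.1 err 0.0 0.0
[-0.17  0.16 -0.55  2.34  1.    0.17 -1.05] dq 0.09 err 0.0 0.0
[-0.18  0.17 -0.55  2.34  1.09  0.17 -1.14] dq 0.09 err 0.0 0.0
[-0.18  0.19 -0.55  2.34  1.17  0.17 -1.23] dq 0.09 err 0.0 0.0
goal [0.44321935 0.27409104 0.20245718]
[-0.49  0.07 -0.18  2.35  0.44  0.17 -0.49] dq 0.05 err 0.0 0.0
[-0.43  0.08 -0.25  2.35  0.5   0.17 -0.55] dq 0.06 err 0.0 0.0
[-0.33  0.09 -0.36  2.35  0.59  0.17 -0.64] dq 0.11 err 0.0 0.0
[-0.27  0.11 -0.43  2.35  0.67  0.17 -0.72] dq 0.08 err 0.0 0.0
[-0.23  0.12 -0.48  2.34  0.75  0.17 -0.8 ] dq 0.08 err 0.0 0.0
[-0.21  0.13 -0.51  2.34  0.82  0.17 -0.87] dq 0.07 err 0.0 0.0
[-0.19  0.14 -0.54  2.34  0.88  0.17 -0.94] dq 0.07 err 0.0 0.0
[-0.18  0.14 -0.55  2.35  0.95  0.17 -1.01] dq 0.07 err 0.0 0.0
goal [0.45673976 0.28322225 0.17728142]
[-0.42  0.08 -0.25  2.35  0.51  0.17 -0.54] dq 0.11 err 0.0 0.0
[-0.26  0.11 -0.42  2.34  0.68  0.17 -0.71] dq 0.17 err 0.0 0.0
[-0.2   0.14 -0.5   2.34  0.82  0.17 -0.85] dq 0.14 err 0.0 0.0
[-0.18  0.16 -0.53  2.34  0.95  0.17 -0.98] dq 0.13 err 0.0 0.0
[-0.17  0.17 -0.54  2.34  1.06  0.17 -1.1 ] dq 0.12 err 0.0 0.0
[-0.18  0.19 -0.55  2.34  1.17  0.17 -1.21] dq 0.11 err 0.0 0.0
[-0.19  0.21 -0.54  2.34  1.27  0.17 -1.32] dq 0.11 err 0.0 0.0
[-0.21  0.22 -0.53  2.34  1.37  0.17 -1.42] dq 0.1 err 0.0 0.0
```

Emit:
move_arm --steps '[-1,0,0.25,-0.2,0.1,0,0,-1,0,0.25,-0.2,0.1,0,0,-1,0,0.25,-0.2,0.1,0,0,-1,0,0.25,-0.2,0.1,0,0,-1,0,0.25,-0.2,0.1,0,0,-1,0,0.25,-0.2,0.1,0,0,-1,0,0.25,-0.2,0.1,0,0,-1,0,0.25,-0.2,0.1,0,0]'

```text
t: 8.75
eef_pos: [0.4495, 0.266, 0.2049]
tool_rot: [0.139, 0.45, 0.847, 0.245]
contact_force: [0.2, 0.4, -3.3]
gripper_width: 0.304
```

Run:
```python
from tgt import *
s=status.get_obs();print(s["q"].round(3),s["joint_vel"].round(2))
go(Rt,bart(.035),8)
```

```text
[-0.293  0.129 -0.423  2.334  0.806  0.172 -0.865] [ 0.11  0.08 -0.18 -0.01  0.52 -0.   -0.55]
now 8.75 [0.4495 0.266  0.2049] delta cm [ 0.05  1.27 -1.5 ] rotvec [0.81 0.34 0.25] | 1.97 0.92
per row / 8 [ 0.01  0.16 -0.19] [0.1  0.04 0.03]
```

Tracking works when slow; continue.

Emit:
move_arm --steps '[-1,0,0.18,-0.2,0.1,0,0,-1,0,0.18,-0.2,0.1,0,0,-1,0,0.18,-0.2,0.1,0,0,-1,0,0.18,-0.2,0.1,0.1,0.1,-1,0,0.18,-0.2,0.1,0.1,0.1,-1,0,0.18,-0.2,0.1,0,0,-1,0,0.15,-0.2,0.1,0,0,-1,0,0,0,0,0,0]'

```text
t: 9.55
eef_pos: [0.4493, 0.2784, 0.1906]
tool_rot: [0.134, 0.45, 0.847, 0.25]
contact_force: [0.1, 0.3, -2.9]
gripper_width: 0.302
```

Run:
```python
from tgt import *
s=status.get_obs();print(s["q"].round(3),s["joint_vel"].round(2))
go(Rt,bart(.035),8)
np.savez("c_w8.npz",**shot("wrist","w8.png"))
```

```text
[-0.239  0.178 -0.506  2.332  1.105  0.172 -1.172] [ 0.01 -0.   -0.01 -0.   -0.03  0.    0.03]
now 9.55 [0.4493 0.2784 0.1906] delta cm [ 0.07  0.02 -0.07] rotvec [0.13 0.11 0.01] | 0.1 0.18
per row / 8 [ 0.01  0.   -0.01] [0.02 0.01 0.  ]
```

View pics/w8.png

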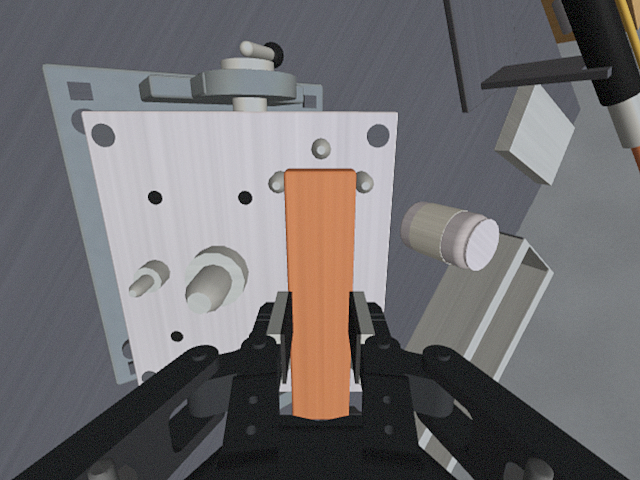

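Run:
```python
from tgt import *
c=np.load("c_w8.npz")
im=c["px"][90:260,80:420,::-1];cv2.imwrite("pics/z8.png",cv2.resize(im,None,fx=2.35,fy=2.35,interpolation=cv2.INTER_CUBIC))
Q=np.array([[60,72,8],[38,55,8],[82,55,8],[0,0,26],[-38,0,16],[-64,90,-12],[100,90,-12]])/1000
print(proj(c,Q@J.T+p).round(1))
```

```text
[[320.2 149.5]
 [275.7 184.9]
 [364.6 185.1]
 [199.  301.5]
 [133.1 291.9]
 [ 80.8 110.5]
 [397.7 111.1]]
```

View pics/z8.png

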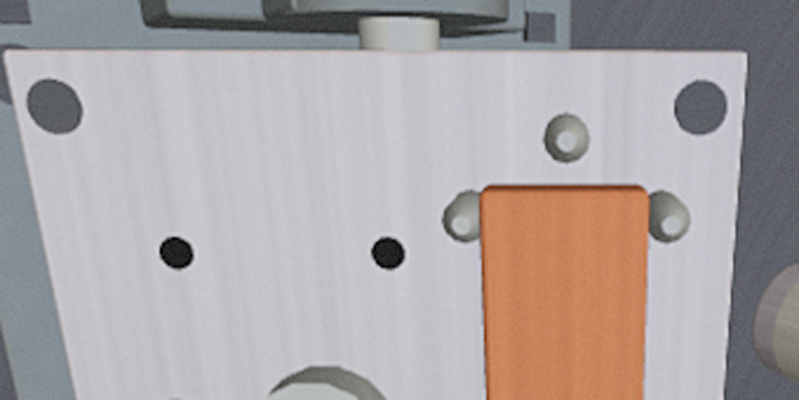

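Emit:
move_arm --steps '[-1,0.18,0.12,-0.32,0.1,0.1,0,-1,0.18,0.12,-0.32,0,0,0,-1,0.18,0.12,-0.32,0,0,0,-1,0.18,0.12,-0.32,0,0,0,-1,0.18,0.12,-0.32,0,0,0,-1,0.18,0.12,-0.32,0,0,0,-1,0.18,0.12,-0.32,0,0,0,-1,0.18,0.12,-0.32,0,0,0]'

```text
t: 10.4
eef_pos: [0.4638, 0.2883, 0.165]
tool_rot: [0.133, 0.45, 0.847, 0.25]
contact_force: [0.6, -0.5, -3.5]
gripper_width: 0.307
```

Run:
```python
from tgt import *
s=status.get_obs();print(s["q"].round(3),s["joint_vel"].round(2),s["contact_force"])
go(Rt,bart(.0),3)
np.savez("c_w9.npz",**shot("wrist","w9.png"))
```

```text
[-0.272  0.258 -0.478  2.318  1.486  0.177 -1.539] [-0.02  0.1   0.01 -0.02  0.44  0.03 -0.42] [ 0.61648638 -0.49702748 -3.53740896]
now 10.4 [0.4638 0.2883 0.165 ] delta cm [ 0.2   0.1  -0.45] rotvec [ 0.02  0.02 -0.  ] | 0.51 0.03
per row / 3 [ 0.07  0.03 -0.15] [ 0.01  0.01 -0.  ]
```

View pics/w9.png

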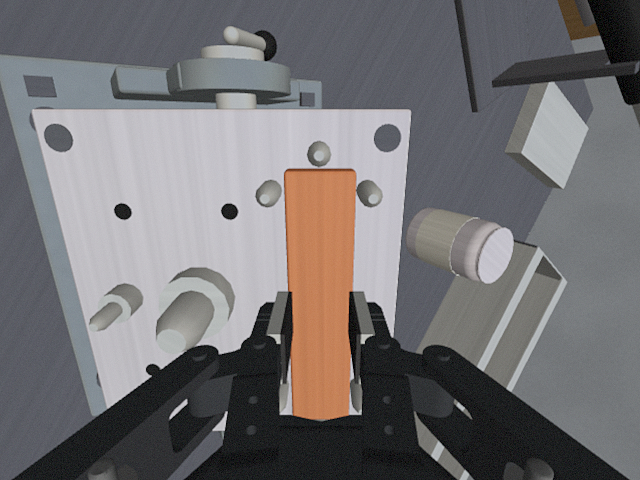

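Emit:
move_arm --steps '[-1,0.1,0.05,-0.2,0,0,0,-1,0.1,0.05,-0.2,0,0,0,-1,0,0,0,0,0,0]'

```text
t: 10.75
eef_pos: [0.4654, 0.2894, 0.1613]
tool_rot: [0.133, 0.45, 0.847, 0.251]
contact_force: [-5.2, -4.0, 5.0]
gripper_width: 0.306
```

Emit:
move_arm --steps '[-1,0.05,0.03,-0.1,0,0,0,-1,0,0,0,0,0,0]'

```text
t: 10.95
eef_pos: [0.4655, 0.2895, 0.1611]
tool_rot: [0.134, 0.449, 0.847, 0.251]
contact_force: [-16.7, -11.9, 22.4]
gripper_width: 0.309
```

Run:
```python
from tgt import *
s=status.get_obs();print(s["q"].round(3),s["joint_vel"].round(2),s["contact_force"],s["contact_force"]@J)
go(Rt,bart(.0),3)
np.savez("c_w10.npz",**shot("wrist","w10.png"));shot("scene","s10.png")
im=cv2.imread("pics/s10.png");cv2.imwrite("pics/s10z.png",cv2.resize(im[110:290,380:530],None,fx=4,fy=4,interpolation=cv2.INTER_CUBIC)[:600])
```

```text
[-0.266  0.271 -0.486  2.317  1.554  0.184 -1.604] [-0.   -0.    0.    0.   -0.01 -0.    0.01] [-16.71680753 -11.89871205  22.39324712] [-5.03598813 -0.50449664 29.94783508]
now 10.95 [0.4655 0.2895 0.1611] delta cm [ 0.03 -0.02 -0.06] rotvec [ 0.    0.12 -0.04] | 0.07 0.13
per row / 3 [ 0.01 -0.01 -0.02] [ 0.    0.04 -0.01]
```

View pics/w10.png

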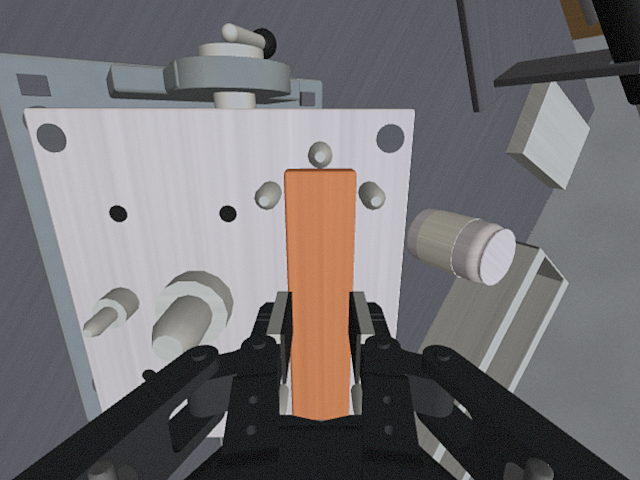

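View pics/s10z.png

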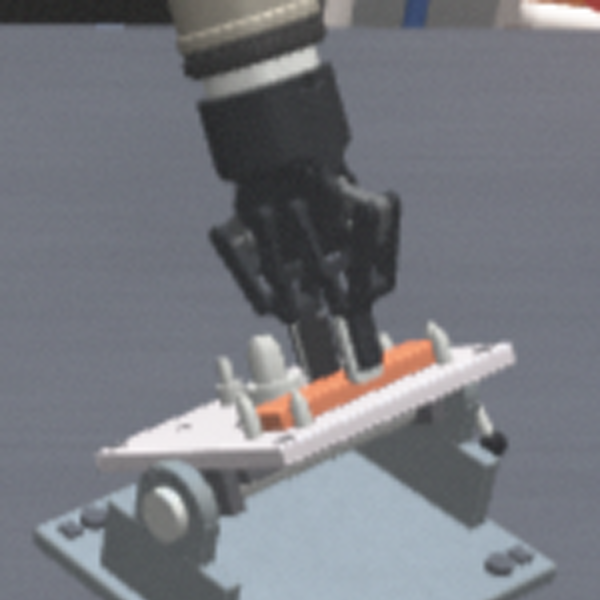

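Emit:
move_arm --steps '[-1,-0.03,-0.02,0.06,0,0,0,-0.3,0,0,0,0,0,0,-0.1,0,0,0,0,0,0,0,0,0,0,0,0,0,0,0,0,0,0,0,0]'

```text
t: 11.55
eef_pos: [0.466, 0.29, 0.1606]
tool_rot: [0.133, 0.45, 0.847, 0.251]
contact_force: [0.4, 0.1, 0.1]
gripper_width: 0.503
```

Run:
```python
from tgt import *
s=status.get_obs();print(s["q"].round(3),s["contact_force"]@J,s["gripper_width"])
np.savez("c_w11.npz",**shot("wrist","w11.png"))
```

```text
[-0.265  0.273 -0.487  2.315  1.547  0.183 -1.596] [ 0.3276822  -0.14675309 -0.1175705 ] 0.502903542497305
```

View pics/w11.png

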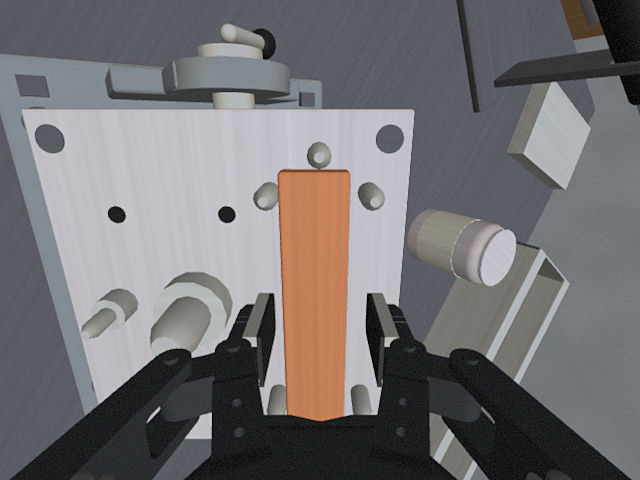

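Emit:
move_arm --steps '[0,-0.18,-0.12,0.34,0,0,0,0,-0.18,-0.12,0.34,0,0,0,0,-0.18,-0.12,0.34,0,0,0,0,-0.18,-0.12,0.34,0,0,0,0,-0.18,-0.12,0.34,0,0,0,0,-0.18,-0.12,0.34,0,0,0,0,-0.18,-0.12,0.34,0,0,0,0,-0.18,-0.12,0.34,0,0,0]'

```text
t: 12.4
eef_pos: [0.4512, 0.2801, 0.1877]
tool_rot: [0.133, 0.45, 0.847, 0.25]
contact_force: [0.3, 0.2, -0.1]
gripper_width: 0.502
```

Run:
```python
from tgt import *
s=status.get_obs();print(s["t"],s["q"].round(3),s["eef_pos"],s["contact_force"]@J,s["gripper_width"])
np.savez("c_w12.npz",**shot("wrist","w12.png"));np.savez("c_s12.npz",**shot("scene","s12.png"))
im=cv2.imread("pics/s12.png");cv2.imwrite("pics/s12z.png",cv2.resize(im[140:290,380:530],None,fx=4,fy=4,interpolation=cv2.INTER_CUBIC)[:600])
```

```text
12.4 [-0.175  0.197 -0.575  2.325  1.166  0.184 -1.225] [0.45117496 0.28013487 0.18769449] [ 0.27622199  0.02112391 -0.28859552] 0.5022903499979057
```

View pics/w12.png

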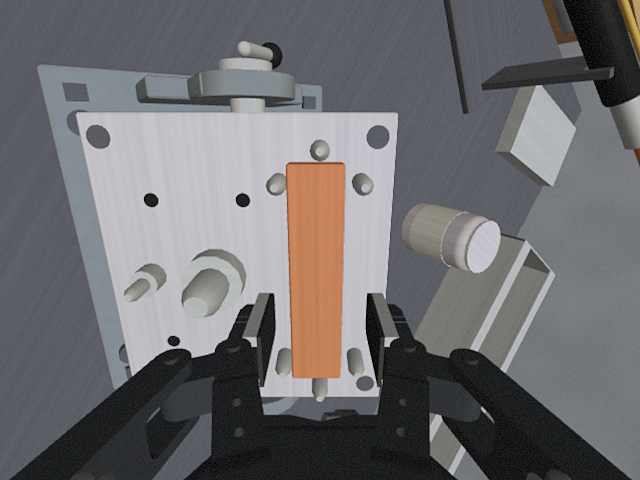

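View pics/s12z.png

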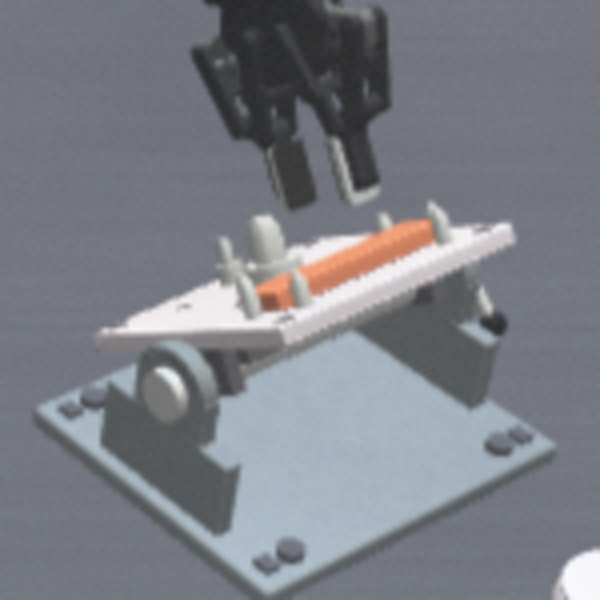

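```bash
cat > fl.py <<'E'
from tgt import *
def toolF(alpha,sgn):
    "tool rotation in the flange frame; sgn=+1: tool y=+fy"
    z=np.array([-np.sin(alpha),0,-np.cos(alpha)]);y=np.array([0,sgn,0.]);x=np.cross(y,z)
    return np.c_[x,y,z]
def tcpF(alpha,hz=.023,d=.019): return np.array([0,0,hz])-toolF(alpha,1)[:,2]*d
E
python3 - <<'E'
from fl import *
from ik import *
F=jigR(np.radians(32),0);f0=np.array([.472,-.322,0])
for a in(.2,.35,.5):
  for sg in(1,-1):
    for nm,RR,o in(("bench",F,f0),("bench+10cm",F,f0+[0,0,.1]),("jig",J,p),("jig+40",J,p+J[:,2]*.04),("jig+80z",J,p+J[:,2]*.04+[0,0,.06])):
      S=sols(RR@toolF(a,sg),o+RR@tcpF(a),40)
      if len(S):
        m=margin(S);i=np.argsort(-m)[:2];print(a,sg,nm,len(S),m[i].round(2),S[i].round(2).tolist())
      else:print(a,sg,nm,0)
E
```

```text
0.2 1 bench 12 [0.56 0.56] [[0.69, 0.67, -0.39, 1.88, 0.55, 0.85, 2.08], [0.67, 0.66, -0.36, 1.88, 0.52, 0.83, 2.1]]
0.2 1 bench+10cm 16 [0.61 0.61] [[0.75, 0.53, -0.46, 1.83, 0.46, 1.01, 2.18], [0.65, 0.51, -0.34, 1.83, 0.39, 0.99, 2.23]]
0.2 1 jig 14 [0.14 0.13] [[0.34, 0.45, -1.2, 2.3, 1.1, 0.53, 0.49], [0.17, 0.34, -0.97, 2.31, 0.94, 0.41, 0.61]]
0.2 1 jig+40 9 [0.13 0.13] [[0.46, 0.32, -1.28, 2.31, 0.84, 0.5, 0.71], [0.39, 0.27, -1.19, 2.31, 0.75, 0.45, 0.78]]
0.2 1 jig+80z 12 [0.2  0.19] [[0.44, 0.08, -1.15, 2.24, 0.22, 0.51, 1.29], [0.22, 0.05, -0.92, 2.25, 0.16, 0.5, 1.34]]
0.2 -1 bench 11 [0.58 0.58] [[0.98, 0.79, -0.81, 1.86, 0.84, 1.03, -1.28], [0.96, 0.77, -0.77, 1.86, 0.81, 1.01, -1.26]]
0.2 -1 bench+10cm 9 [0.61 0.61] [[0.75, 0.53, -0.47, 1.83, 0.46, 1.02, -0.97], [0.69, 0.52, -0.38, 1.83, 0.41, 1.0, -0.93]]
0.2 -1 jig 11 [0.14 0.12] [[0.37, 0.47, -1.24, 2.3, 1.12, 0.56, -2.68], [-0.16, 0.25, -0.59, 2.32, 0.66, 0.3, -2.3]]
0.2 -1 jig+40 16 [0.13 0.13] [[0.37, 0.26, -1.16, 2.31, 0.73, 0.44, -2.34], [0.32, 0.24, -1.1, 2.31, 0.68, 0.42, -2.3]]
0.2 -1 jig+80z 16 [0.2  0.19]
[... 1770 characters left out ...]
z 14 [0.4  0.39] [[0.16, 0.24, -0.95, 2.04, 0.26, 0.9, 1.24], [-0.03, 0.19, -0.72, 2.05, 0.17, 0.88, 1.32]]
0.5 -1 bench 8 [0.68 0.68] [[0.6, 0.78, -0.44, 1.76, 0.71, 1.18, -1.25], [0.5, 0.76, -0.3, 1.76, 0.63, 1.12, -1.19]]
0.5 -1 bench+10cm 14 [0.7 0.7] [[0.4, 0.61, -0.16, 1.74, 0.48, 1.21, -1.02], [0.34, 0.6, -0.08, 1.74, 0.44, 1.19, -0.99]]
0.5 -1 jig 7 [0.34 0.33] [[-0.21, 0.34, -0.55, 2.1, 0.3, 0.69, -1.93], [-0.34, 0.32, -0.4, 2.11, 0.21, 0.67, -1.86]]
0.5 -1 jig+40 8 [0.33 0.33] [[0.11, 0.34, -0.92, 2.11, 0.4, 0.79, -2.03], [0.02, 0.3, -0.81, 2.11, 0.33, 0.77, -1.97]]
0.5 -1 jig+80z 8 [0.4 0.4] [[0.13, 0.23, -0.91, 2.04, 0.24, 0.9, -1.88], [0.11, 0.22, -0.88, 2.04, 0.23, 0.9, -1.87]]
```

Run:
```python
from fl import *
F=jigR(np.radians(32),0)
R1=F@toolF(0,1)
go(R1,[.523,-.29,.24],14)
```

```text
now 12.5 [0.4513 0.2801 0.1879] delta cm [  7.17 -57.01   5.21] rotvec [-35.56   7.53  85.3 ] | 57.7 92.72
per row / 14 [ 0.51 -4.07  0.37] [-2.54  0.54  6.09]
```

Emit:
move_arm --steps '[0,-0.2,0,3,0,0,0,0.5,0,0,3,-2.5,0.5,6,1,0.6,-4,0,-2.5,0.5,6,1,0.6,-4,0,-2.5,0.5,6,1,0.6,-4,0,-2.5,0.5,6,1,0.6,-4,0,-2.5,0.5,6,1,0.6,-4,0,-2.5,0.5,6,1,0.6,-4,0,-2.5,0.5,6]'

```text
t: 13.3
eef_pos: [0.48, 0.1117, 0.2116]
tool_rot: [0.108, 0.238, 0.95, 0.172]
contact_force: [0.9, 0.1, -1.6]
gripper_width: 1.0
```

Run:
```python
from fl import *
F=jigR(np.radians(32),0)
R1=F@toolF(0,1)
print(status.get_obs()["q"].round(2))
go(R1,[.523,-.29,.24],8)
```

```text
[ 0.92  0.35 -1.3   2.2   0.35  0.49  0.5 ]
now 13.3 [0.48   0.1117 0.2116] delta cm [  4.3  -40.17   2.84] rotvec [-23.62   6.81  59.24] | 40.5 64.13
per row / 8 [ 0.54 -5.02  0.35] [-2.95  0.85  7.4 ]
```

Emit:
move_arm --steps '[1,0.4,-4,0.5,-2.4,0.7,6,1,0.4,-4,0.5,-2.4,0.7,6,1,0.4,-4,0.5,-2.4,0.7,6,1,0.4,-4,0.5,-2.4,0.7,6,1,0.4,-4,0.5,-2.4,0.7,6,1,0.4,-4,0.3,-2.4,0.7,6,1,0.4,-4,0,-2.4,0.7,6,1,0.4,-4,0,-2.4,0.7,6]'

```text
t: 14.1
eef_pos: [0.5122, -0.2099, 0.2387]
tool_rot: [0.021, -0.178, 0.983, 0.033]
contact_force: [0.5, -0.2, -0.4]
gripper_width: 1.0
```

Run:
```python
from fl import *
F=jigR(np.radians(32),0)
R1=F@toolF(0,1)
print(status.get_obs()["q"].round(2))
go(R1,[.523,-.29,.24],3)
```

```text
[ 1.26  0.66 -1.33  1.81  0.62  1.19  1.68]
now 14.1 [ 0.5122 -0.2099  0.2387] delta cm [ 1.08 -8.01  0.13] rotvec [-4.28  1.22 11.41] | 8.08 12.25
per row / 3 [ 0.36 -2.67  0.04] [-1.43  0.41  3.8 ]
```

Emit:
move_arm --steps '[1,0.4,-2.7,0,-1.4,0.4,3.8,1,0.4,-2.7,0,-1.4,0.4,3.8,1,0.3,-2.6,0,-1.4,0.4,3.8,1,0,0,0,0,0,0,1,0,0,0,0,0,0]'

```text
t: 14.6
eef_pos: [0.5229, -0.2874, 0.2385]
tool_rot: [0.001, -0.273, 0.962, 0.002]
contact_force: [0.6, 1.3, 0.4]
gripper_width: 1.004
```

Run:
```python
from fl import *
print(status.get_obs()["q"].round(2),status.get_obs()["eef_pos"])
c=shot("wrist","w13.png");np.savez("c_w13.npz",**c)
for m in models.silhouettes("wrist","flange")[:2]: print(m["score"],m["box"])
print(models.place_of("wrist","flange")[:2])
im=c["px"][40:290,200:440,::-1];cv2.imwrite("pics/z13.png",cv2.resize(im,None,fx=2.4,fy=2.4,interpolation=cv2.INTER_CUBIC))
```

```text
[ 1.27  0.73 -1.3   1.71  0.73  1.29  1.93] [ 0.52291863 -0.28742143  0.23849   ]
0.65 [317.6, 145.7, 78.7, 114.6]
[{'position': [143.4, 318.3], 'score': 0.76}]
```

View pics/w13.png

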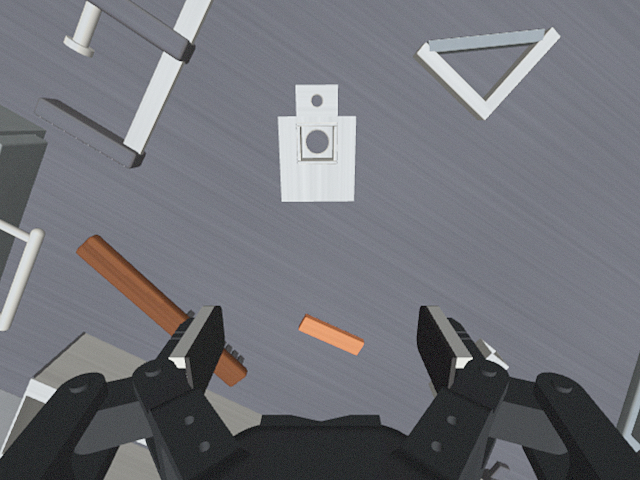

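View pics/z13.png

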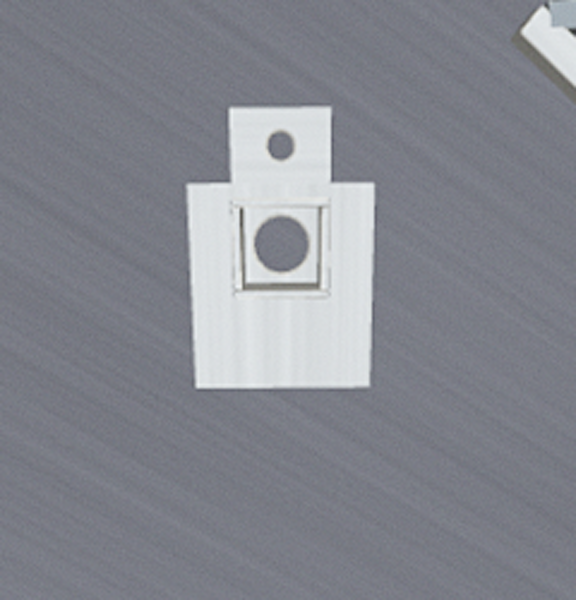

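```bash
cat > ffit.py <<'E'
from fl import *
c=np.load("c_w13.npz")
L=[([-52,-20,5],229,107),([-52,20,5],331,106),([-24,-38,5],187,184),([-24,38,5],375,183),([60,-38,5],196,388),([60,38,5],370,387),([-38,0,5],281,145),([0,0,5],281,244)]
P=np.array([l[0] for l in L])/1000;uv=np.array([[200+l[1]/2.4-.3,40+l[2]/2.4-.3] for l in L])
r=least_squares(lambda x:(proj(c,P@jigR(x[2],0).T+[x[0],x[1],0])-uv).ravel(),[.47,-.32,.55])
f0=np.array([r.x[0],r.x[1],0]);F=jigR(r.x[2],0)
if __name__=="__main__":
    print(r.x,r.fun.reshape(-1,2).round(1).tolist())
    A=.45;Rg=F@toolF(A,1)
    t=f0+F@tcpF(A,.025);print("tcp",t);go(Rg,t-Rg[:,2]*.08,8);print("approach 8cm",Rg[:,2]*8)
    from ik import *
    for a in(.45,):
        for h in (0,.04):
            S=sols(J@toolF(a,1),p+J@tcpF(a,.025)+J[:,2]*h);print(len(S),S[np.argsort(-margin(S))[:3]].round(2))
E
python3 ffit.py
```

```text
[ 0.4666056  -0.32484269  0.56113416] [[0.3, 0.3], [-0.1, 0.5], [0.2, -0.2], [-0.2, -0.3], [0.1, -0.4], [-0.3, -0.5], [-0.2, 0.3], [0.2, 0.1]]
tcp [ 0.47360263 -0.32044485  0.04210849]
now 14.75 [ 0.5229 -0.2863  0.2391] delta cm [ -1.98  -1.57 -12.49] rotvec [-13.89  21.9    0.28] | 12.75 25.94
per row / 8 [-0.25 -0.2  -1.56] [-1.74  2.74  0.04]
approach 8cm [-2.94611592 -1.85172407 -7.20357682]
15 [[ 0.06  0.4  -0.88  2.13  0.52  0.69  1.01]
 [ 0.05  0.39 -0.87  2.13  0.51  0.69  1.02]
 [ 0.    0.38 -0.81  2.13  0.47  0.67  1.05]]
12 [[ 0.2   0.33 -1.02  2.14  0.46  0.75  1.06]
 [ 0.01  0.27 -0.78  2.15  0.32  0.71  1.18]
 [-0.21  0.22 -0.54  2.16  0.21  0.68  1.28]]
```

Emit:
move_arm --steps '[1,-0.4,-0.3,-2.5,-2.8,4.4,0,1,-0.4,-0.3,-2.5,-2.8,4.4,0,1,-0.4,-0.3,-2.5,-2.8,4.4,0.1,1,-0.4,-0.3,-2.5,-2.8,4.4,0.1,1,-0.4,-0.3,-2.5,-2.7,4.3,0.1,1,0,0,0,0,0,0,1,0,0,0,0,0,0]'

```text
t: 15.45
eef_pos: [0.5035, -0.3013, 0.1144]
tool_rot: [-0.213, -0.271, 0.937, -0.062]
contact_force: [0.1, 0.4, 0.6]
gripper_width: 0.995
```

Run:
```python
from ffit import *
print(status.get_obs()["q"].round(2))
A=.45;Rg=F@toolF(A,1);t=f0+F@tcpF(A,.025);go(Rg,t,4)
shot("wrist","w14.png")
```

```text
[ 0.92  0.87 -1.    1.68  0.92  1.51  1.76]
now 15.45 [ 0.5035 -0.3013  0.1144] delta cm [-2.99 -1.92 -7.23] rotvec [-0.04  0.11 -0.08] | 8.06 0.14
per row / 4 [-0.75 -0.48 -1.81] [-0.01  0.03 -0.02]
```

View pics/w14.png

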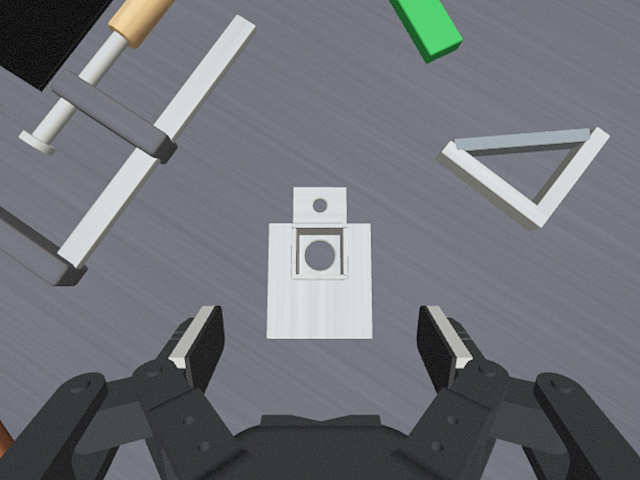

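Emit:
move_arm --steps '[1,-0.75,-0.5,-1.8,0,0,0,1,-0.75,-0.5,-1.8,0,0,0,1,-0.75,-0.5,-1.8,0,0,0,0.5,-0.75,-0.4,-1.8,0,0,0,0.2,0,0,0,0,0,0,0.2,0,0,0,0,0,0]'

```text
t: 16.1
eef_pos: [0.4725, -0.3213, 0.0416]
tool_rot: [-0.215, -0.27, 0.937, -0.062]
contact_force: [-0.3, -0.0, 0.8]
gripper_width: 0.6
```

Run:
```python
from ffit import *
s=status.get_obs();print(s["q"].round(2),s["contact_force"])
A=.45;Rg=F@toolF(A,1);t=f0+F@tcpF(A,.025);go(Rg,t,1)
shot("wrist","w15.png")
```

```text
[ 0.95  0.95 -0.95  1.75  1.01  1.41  1.71] [-0.3298989  -0.00767595  0.84167624]
now 16.1 [ 0.4725 -0.3213  0.0416] delta cm [0.11 0.08 0.05] rotvec [-0.01 -0.02  0.02] | 0.15 0.03
per row / 1 [0.11 0.08 0.05] [-0.01 -0.02  0.02]
```

View pics/w15.png

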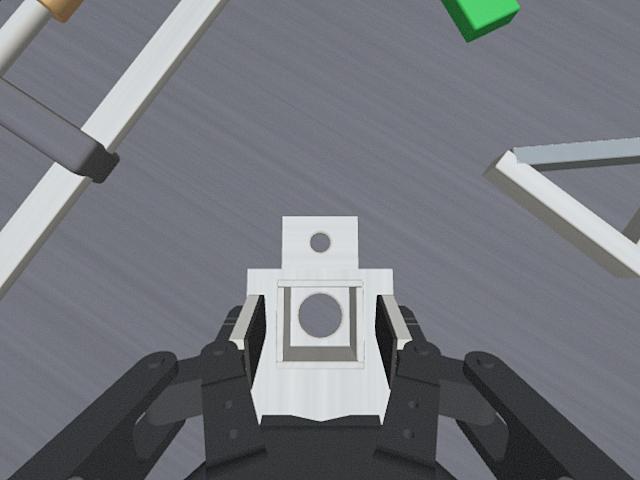

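Emit:
move_arm --steps '[-1,0,0,0,0,0,0,-1,0,0,0,0,0,0,-1,0,0,0,0,0,0,-1,0,0,0,0,0,0,-1,0,0,0,0,0,0]' --newtons 100

```text
t: 16.65
eef_pos: [0.4742, -0.3206, 0.0433]
tool_rot: [-0.213, -0.27, 0.937, -0.063]
contact_force: [0.7, 2.0, 5.9]
gripper_width: 0.4
```

Run:
```python
from ffit import *
s=status.get_obs();print(s["q"].round(2),s["contact_force"],s["gripper_width"],s["eef_pos"],f0)
c=shot("wrist","w16.png");np.savez("c_w16.npz",**c)
```

```text
[ 0.95  0.94 -0.95  1.75  1.01  1.41  1.71] [0.71316081 1.95667189 5.94374605] 0.4002556769998797 [ 0.47420089 -0.32064211  0.04326824] [ 0.4666056  -0.32484269  0.        ]
```

View pics/w16.png

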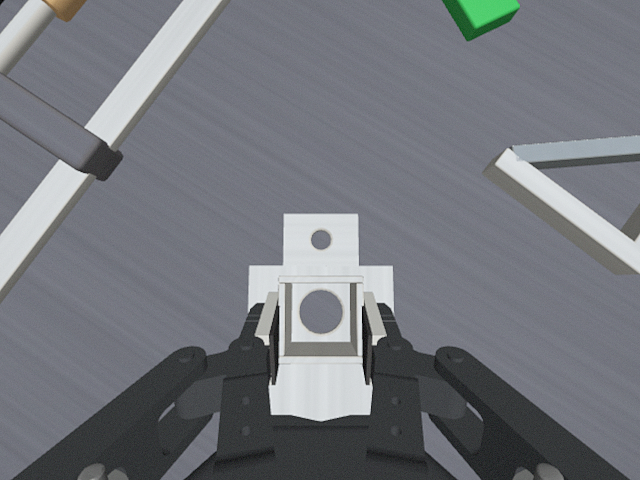

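Emit:
move_arm --steps '[-1,0,0,1,0,0,0,-1,0,0,3,0,0,0,-1,0,0,4,0,0,0,-1,0,0,0,0,0,0,-1,0,0,0,0,0,0]'

```text
t: 17.2
eef_pos: [0.4731, -0.3215, 0.1226]
tool_rot: [-0.214, -0.27, 0.937, -0.063]
contact_force: [-0.7, -0.5, -5.6]
gripper_width: 0.4
```

Run:
```python
from ffit import *
s=status.get_obs();print(s["q"].round(2),s["contact_force"],s["gripper_width"],s["eef_pos"])
c=shot("wrist","w17.png");np.savez("c_w17.npz",**c)
a=cv2.imread("pics/w16.png")[200:430,235:405];b=cv2.imread("pics/w17.png")[200:430,235:405]
cv2.imwrite("pics/z17.png",cv2.resize(np.hstack([a,b]),None,fx=2.35,fy=2.35,interpolation=cv2.INTER_CUBIC))
cv2.imwrite("pics/z17b.png",cv2.resize(b[:180],None,fx=3.3,fy=3.3,interpolation=cv2.INTER_CUBIC))
```

```text
[ 0.98  0.84 -1.01  1.73  0.92  1.49  1.79] [-0.73214486 -0.50737992 -5.63940516] 0.39969081272931367 [ 0.47305648 -0.3214936   0.12264274]
```

View pics/z17.png

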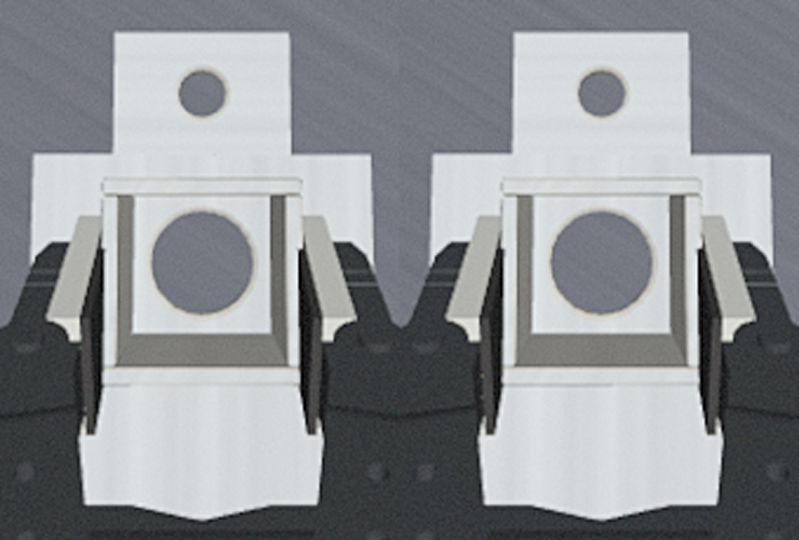

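View pics/z17b.png

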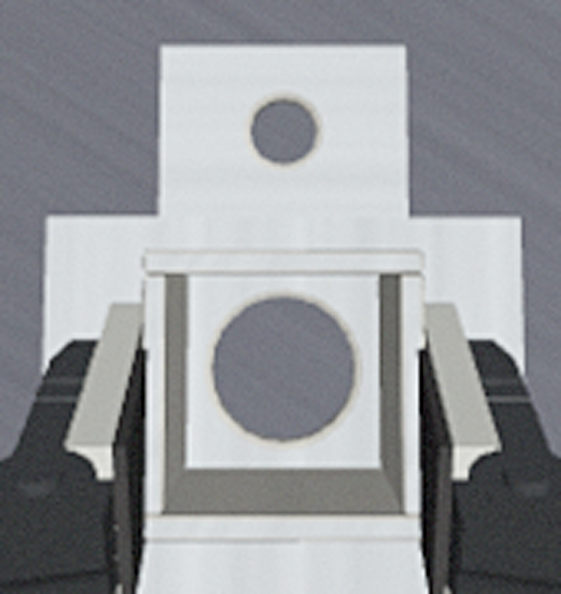

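```bash
cat > ftool.py <<'E'
from fl import *
c=np.load("c_w17.npz")
L=[([-52,-20,5],160,44),([-52,20,5],406,44),([-24,-38,5],46,217),([-24,38,5],521,216),([-38,0,5],285,131),([0,0,5],284.5,368),([-18,-18,41],146,253),([-18,18,41],423,252),([18,-18,41],146,540),([18,18,41],421,540)]
P=np.array([l[0] for l in L])/1000;uv=np.array([[235+l[1]/3.3-.35,200+l[2]/3.3-.35] for l in L])
s=dict(eef_pos=np.array([0.47305648,-0.3214936,0.12264274]))
RT=Rq([-0.214,-0.27,0.937,-0.063]).as_matrix()
# camera in tool
T0=np.eye(4);T0[:3,:3]=RT;T0[:3,3]=s["eef_pos"];ct=dict(K=c["K"],T=np.linalg.inv(T0)@c["T"])
def f(x): return (proj(ct,P@(toolF(x[3],1).T@Ro.from_euler("zx",[x[4],x[5]]).as_matrix()).T+x[:3])-uv).ravel()
r=least_squares(f,[0,0,.04,.45,0,0],loss="soft_l1")
x=r.x;FT_R=toolF(x[3],1).T@Ro.from_euler("zx",[x[4],x[5]]).as_matrix();FT_p=x[:3]
if __name__=="__main__":
    print(x.round(4),r.fun.reshape(-1,2).round(1).tolist())
    print("exp",(toolF(.45,1).T@(-tcpF(.45,.025))).round(4))
    # flange orientation in world by that fit
    print("flange z in world",(RT@FT_R)[:,2].round(4),"yaw",np.arctan2((RT@FT_R)[1,0],(RT@FT_R)[0,0]).round(4))
E
python3 ftool.py
```

```text
[-1.160e-02  5.000e-04  4.360e-02  4.309e-01  1.300e-03  4.000e-04] [[0.6, 0.4], [-0.3, 0.3], [1.0, -0.3], [-0.7, -0.2], [-0.4, -0.4], [-0.1, -0.5], [-0.3, -0.0], [0.2, 0.1], [-1.3, 0.2], [2.1, 0.1]]
exp [-0.0109  0.      0.0415]
flange z in world [0.0148 0.0118 0.9998] yaw 0.563
```

```bash
cat >> ftool.py <<'E'
R16=Rq([-0.213,-0.27,0.937,-0.063]).as_matrix()
Fb=jigR(.5611,0)
FR=R16.T@Fb
r3=least_squares(lambda t:(proj(ct,P@FR.T+t)-uv).ravel(),[-.011,0,.043],loss="soft_l1")
FT_R=FR;FT_p=r3.x
if __name__=="__main__":
    print("alpha",np.arccos(-R16[2,2]))
    print(r3.x.round(4),r3.fun.reshape(-1,2).round(1).tolist())
    print("bench rel",(R16.T@(np.array([.4666056,-.32484269,0])-[.4742,-.32064,.04327])).round(4))
    print(FR.round(3))
E
python3 ftool.py
```

```text
[-1.160e-02  5.000e-04  4.360e-02  4.309e-01  1.300e-03  4.000e-04] [[0.6, 0.4], [-0.3, 0.3], [1.0, -0.3], [-0.7, -0.2], [-0.4, -0.4], [-0.1, -0.5], [-0.3, -0.0], [0.2, 0.1], [-1.3, 0.2], [2.1, 0.1]]
exp [-0.0109  0.      0.0415]
flange z in world [0.0148 0.0118 0.9998] yaw 0.563
alpha 0.4479326079278129
[-0.0114  0.0005  0.0425] [[0.7, 0.7], [-0.1, 0.7], [0.8, -0.0], [-0.3, 0.3], [-0.3, -0.0], [-0.1, 0.2], [-0.7, -1.0], [0.2, -0.7], [-2.1, -0.0], [2.2, 0.1]]
bench rel [-0.0109  0.0006  0.0428]
[[-0.901  0.001  0.433]
 [-0.001  1.    -0.003]
 [-0.433 -0.003 -0.901]]
```

```bash
cat > ft.py <<'E'
from ftool import *
FT_p=np.array([-.0112,.0005,.0427])
RF=J@FT_R.T
def fpos(h,dx=0,dy=0): return p+J@np.array([dx,dy,h])-RF@FT_p
E
python3 - <<'E'
from ft import *
from ik import *
go(RF,fpos(.10),14)
s=status.get_obs();R0=Rq(s["tool_rot"]);p0=s["eef_pos"]+[0,0,.06];q=s["q"]
rv=(Ro.from_matrix(RF)*R0.inv()).as_rotvec()
W=[(R0.as_matrix(),s["eef_pos"]+[0,0,.03*i]) for i in(1,2)]+[((Ro.from_rotvec(rv*a)*R0).as_matrix(),p0+(fpos(.10)-p0)*a) for a in np.linspace(1/14,1,14)]+[(RF,fpos(h)) for h in(.08,.06,.04,.02,0)]
for R,pt in W:
    Rr=Ro.from_matrix(R)
    f=lambda x:np.r_[(fk(k,x)[0]-pt)*10,(fk(k,x)[1]*Rr.inv()).as_rotvec()*3,(x-q)*.002]
    r=least_squares(f,np.clip(q,lo+1e-4,hi-1e-4),bounds=(lo,hi));print(r.x.round(2),np.abs(r.x-q).max().round(2),np.linalg.norm(fk(k,r.x)[0]-pt).round(4));q=r.x
E
```

```text
now 17.25 [ 0.4723 -0.3215  0.1215] delta cm [-9.72 54.88 11.31] rotvec [ 17.95 -27.82   1.84] | 56.87 33.16
per row / 14 [-0.69  3.92  0.81] [ 1.28 -1.99  0.13]
[ 1.    0.8  -1.03  1.73  0.89  1.52  1.81] 0.04 0.0
[ 1.01  0.77 -1.05  1.71  0.86  1.55  1.84] 0.04 0.0
[ 1.02  0.73 -1.09  1.77  0.82  1.51  1.79] 0.06 0.0
[ 1.02  0.7  -1.14  1.83  0.78  1.46  1.74] 0.06 0.0
[ 1.02  0.67 -1.18  1.88  0.74  1.42  1.69] 0.05 0.0
[ 1.02  0.63 -1.23  1.93  0.7   1.37  1.64] 0.05 0.0
[ 1.01  0.6  -1.27  1.97  0.66  1.32  1.59] 0.05 0.0
[ 1.    0.57 -1.32  2.01  0.63  1.27  1.54] 0.05 0.0
[ 0.99  0.54 -1.36  2.05  0.59  1.22  1.49] 0.05 0.0
[ 0.96  0.51 -1.4   2.08  0.56  1.17  1.43] 0.06 0.0
[ 0.92  0.46 -1.41  2.1   0.52  1.11  1.4 ] 0.06 0.0
[ 0.87  0.41 -1.41  2.12  0.47  1.05  1.36] 0.06 0.0
[ 0.81  0.36 -1.41  2.14  0.43  0.99  1.32] 0.06 0.0
[ 0.74  0.32 -1.41  2.14  0.4   0.94  1.26] 0.07 0.0
[ 0.66  0.3  -1.41  2.15  0.4   0.9   1.19] 0.08 0.0
[ 0.56  0.29 -1.4   2.14  0.42  0.86  1.1 ] 0.09 0.0
[ 0.48  0.33 -1.33  2.14  0.48  0.85  1.03] 0.09 0.0
[ 0.4   0.38 -1.27  2.14  0.54  0.83  0.98] 0.07 0.0
[ 0.34  0.42 -1.21  2.14  0.6   0.81  0.93] 0.06 0.0
[ 0.28  0.46 -1.16  2.13  0.65  0.8   0.89] 0.06 0.0
[ 0.23  0.5  -1.12  2.13  0.7   0.78  0.85] 0.05 0.0
```

Emit:
move_arm --steps '[-1,0,0,3,0,0,0,-1,0,2,3,0,0,0,-1,-0.7,3.9,0.4,1.3,-2,0.1,-1,-0.7,3.9,0.4,1.3,-2,0.1,-1,-0.7,3.9,0.4,1.3,-2,0.1,-1,-0.7,3.9,0.4,1.3,-2,0.1,-1,-0.7,3.9,0.4,1.3,-2,0.1,-1,-0.7,3.9,0.4,1.3,-2,0.1]'

```text
t: 18.05
eef_pos: [0.4293, -0.0663, 0.2049]
tool_rot: [-0.097, -0.281, 0.955, -0.027]
contact_force: [1.1, 0.3, -4.1]
gripper_width: 0.401
```

Emit:
move_arm --steps '[-1,-0.7,3.9,0.4,1.3,-2,0.1,-1,-0.7,3.9,0.4,1.3,-2,0.1,-1,-0.7,3.9,0.4,1.3,-2,0.1,-1,-0.7,3.9,0.4,1.3,-2,0.1]'

```text
t: 18.45
eef_pos: [0.4013, 0.0892, 0.221]
tool_rot: [-0.017, -0.285, 0.958, -0.004]
contact_force: [0.8, 0.9, -4.4]
gripper_width: 0.4
```

Run:
```python
from ft import *
print(status.get_obs()["q"].round(2))
go(RF,fpos(.10),5)
```

```text
[ 0.81  0.39 -1.37  2.11  0.44  1.04  1.35]
now 18.45 [0.4013 0.0892 0.221 ] delta cm [-2.62 13.81  1.37] rotvec [ 4.86 -7.92  0.82] | 14.12 9.33
per row / 5 [-0.52  2.76  0.27] [ 0.97 -1.58  0.16]
```

Emit:
move_arm --steps '[-1,-0.5,2.8,0.3,1,-1.6,0.1,-1,-0.5,2.8,0.3,1,-1.6,0.2,-1,-0.5,2.8,0.3,1,-1.6,0.1,-1,-0.5,2.8,0.3,1,-1.6,0.2,-1,-0.6,2.6,0.2,1,-1.5,0.2,-1,0,0,0,0,0,0,-1,0,0,0,0,0,0]'

```text
t: 19.15
eef_pos: [0.3758, 0.2258, 0.235]
tool_rot: [0.061, -0.292, 0.954, 0.017]
contact_force: [0.4, -0.9, -4.4]
gripper_width: 0.401
```

Run:
```python
from ft import *
print(status.get_obs()["q"].round(2))
c=shot("wrist","w18.png");np.savez("c_w18.npz",**c);d=shot("scene","s18.png");np.savez("c_s18.npz",**d)
go(RF,fpos(.10),1);go(RF,fpos(.05),5)
Q=np.array([[-38,0,16],[0,0,26],[-64,90,-12],[-64,-90,-12],[100,90,-12]])/1000
print(proj(c,Q@J.T+p).round(1))
im=cv2.imread("pics/s18.png");cv2.imwrite("pics/s18z.png",cv2.resize(im[100:300,350:550],None,fx=3,fy=3,interpolation=cv2.INTER_CUBIC))
```

```text
[ 0.55  0.28 -1.37  2.13  0.4   0.86  1.12]
now 19.25 [0.3766 0.2252 0.2351] delta cm [-0.15  0.21 -0.05] rotvec [-0.04 -0.06  0.07] | 0.26 0.1
per row / 1 [-0.15  0.21 -0.05] [-0.04 -0.06  0.07]
now 19.25 [0.3766 0.2252 0.2351] delta cm [ 2.1   1.73 -4.24] rotvec [-0.04 -0.06  0.07] | 5.04 0.1
per row / 5 [ 0.42  0.35 -0.85] [-0.01 -0.01  0.01]
[[322.8 253.1]
 [322.8 302. ]
 [423.6 226.9]
 [221.7 226.6]
 [430.9 422.1]]
```

View pics/w18.png

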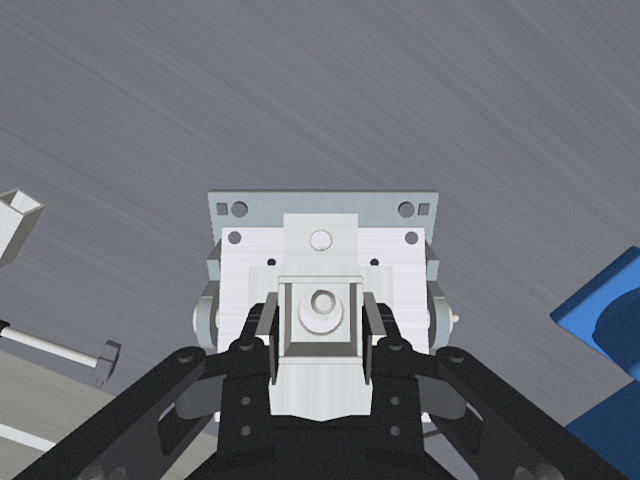

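View pics/s18z.png

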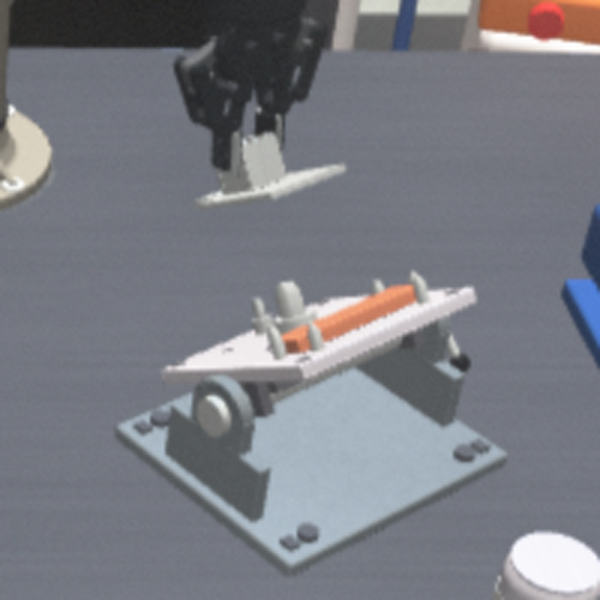

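Emit:
move_arm --steps '[-1,0.35,0.3,-0.7,0,0,0,-1,0.35,0.3,-0.7,0,0,0,-1,0.35,0.3,-0.7,0,0,0,-1,0.35,0.3,-0.7,0,0,0,-1,0.35,0.3,-0.7,0,0,0,-1,0.35,0.25,-0.7,0,0,0,-1,0,0,0,0,0,0]'

```text
t: 19.95
eef_pos: [0.3981, 0.2438, 0.1931]
tool_rot: [0.061, -0.291, 0.955, 0.018]
contact_force: [-0.3, 0.1, -4.9]
gripper_width: 0.399
```

Run:
```python
from ft import *
c=shot("wrist","w19.png");np.savez("c_w19.npz",**c)
go(RF,fpos(.05),1);go(RF,fpos(.035),3)
Q=np.array([[-38,0,16],[0,0,26],[0,0,0],[-64,90,-12],[-64,-90,-12]])/1000
print(proj(c,Q@J.T+p).round(1))
im=cv2.imread("pics/w19.png");cv2.imwrite("pics/z19.png",cv2.resize(im[190:390,200:440],None,fx=3,fy=3,interpolation=cv2.INTER_CUBIC))
```

```text
now 20.0 [0.3978 0.244  0.1936] delta cm [-0.02 -0.14 -0.09] rotvec [-0.12 -0.01  0.01] | 0.17 0.12
per row / 1 [-0.02 -0.14 -0.09] [-0.12 -0.01  0.01]
now 20.0 [0.3978 0.244  0.1936] delta cm [ 0.66  0.31 -1.35] rotvec [-0.12 -0.01  0.01] | 1.53 0.12
per row / 3 [ 0.22  0.1  -0.45] [-0.04 -0.    0.  ]
[[319.3 244.2]
 [319.2 304.4]
 [319.4 302. ]
 [440.6 213.6]
 [198.4 213.8]]
```

View pics/z19.png

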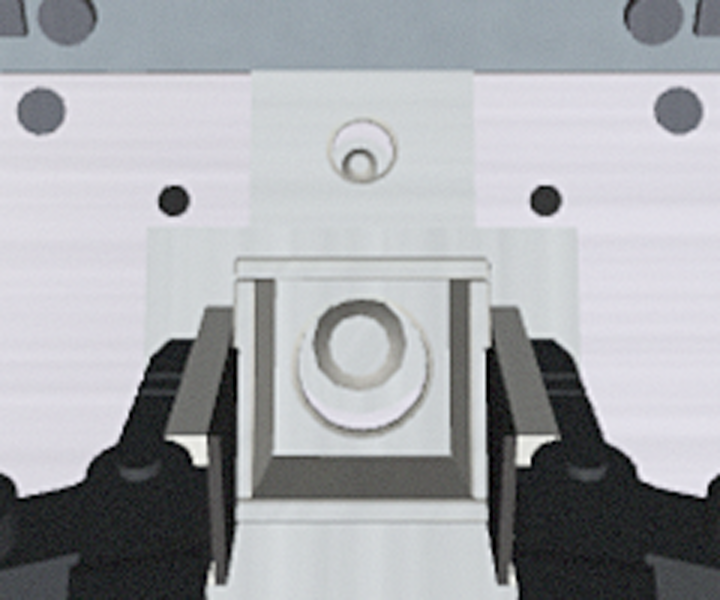

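Emit:
move_arm --steps '[-1,0.2,0.1,-0.45,-0.1,0,0,-1,0.2,0.1,-0.45,0,0,0,-1,0.2,0.1,-0.45,0,0,0,-1,0,0,0,0,0,0,-1,0,0,0,0,0,0]'

```text
t: 20.5
eef_pos: [0.4039, 0.2473, 0.1805]
tool_rot: [0.062, -0.292, 0.954, 0.017]
contact_force: [0.2, -0.6, -4.4]
gripper_width: 0.4
```

Run:
```python
from ft import *
c=shot("wrist","w20.png");np.savez("c_w20.npz",**c)
go(RF,fpos(.035),1);go(RF,fpos(.016),4)
Q=np.array([[-38,0,16],[0,0,26],[0,0,0]])/1000
print((3*(proj(c,Q@J.T+p)-[200,190])).round(1))
im=cv2.imread("pics/w20.png");cv2.imwrite("pics/z20.png",cv2.resize(im[190:390,200:440],None,fx=3,fy=3,interpolation=cv2.INTER_CUBIC))
```

```text
now 20.55 [0.4039 0.2473 0.1807] delta cm [ 0.06 -0.02 -0.06] rotvec [-0.04  0.07 -0.01] | 0.08 0.08
per row / 1 [ 0.06 -0.02 -0.06] [-0.04  0.07 -0.01]
now 20.55 [0.4039 0.2473 0.1807] delta cm [ 0.91  0.55 -1.65] rotvec [-0.04  0.07 -0.01] | 1.97 0.08
per row / 4 [ 0.23  0.14 -0.41] [-0.01  0.02 -0.  ]
[[359.9 160.1]
 [359.5 354.2]
 [359.9 345. ]]
```

View pics/z20.png

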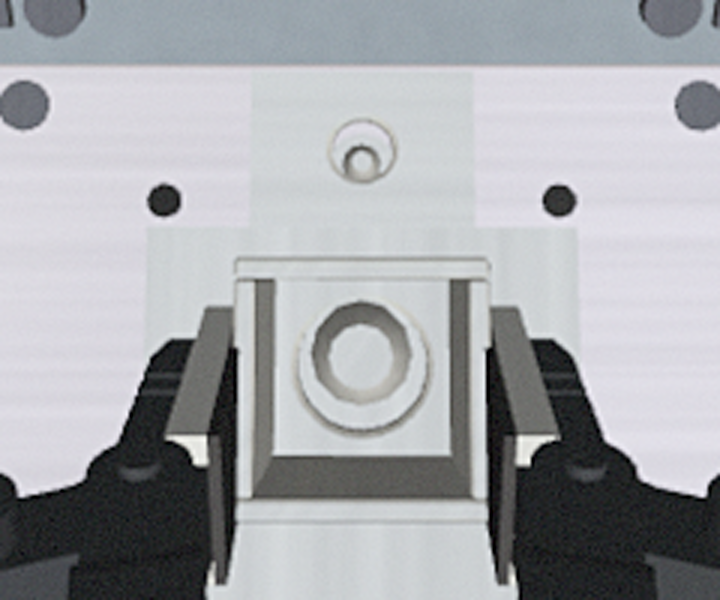

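Emit:
move_arm --steps '[-1,0.18,0.11,-0.33,0,0,0,-1,0.18,0.11,-0.33,0,0,0,-1,0.18,0.11,-0.33,0,0,0,-1,0.18,0.11,-0.33,0,0,0,-1,0.18,0.11,-0.33,0,0,0,-1,0,0,0,0,0,0]'

```text
t: 21.15
eef_pos: [0.413, 0.2528, 0.1637]
tool_rot: [0.062, -0.292, 0.954, 0.017]
contact_force: [-0.5, -0.2, -4.3]
gripper_width: 0.398
```

Run:
```python
from ft import *
c=shot("wrist","w21.png");np.savez("c_w21.npz",**c)
print(status.get_obs()["contact_force"]@J)
go(RF,fpos(.016),1);go(RF,fpos(.0),5)
Q=np.array([[-38,0,16],[0,0,26],[0,0,0]])/1000
print((3*(proj(c,Q@J.T+p)-[200,190])).round(1))
im=cv2.imread("pics/w21.png");cv2.imwrite("pics/z21.png",cv2.resize(im[190:390,200:440],None,fx=3,fy=3,interpolation=cv2.INTER_CUBIC))
```

```text
[-2.09918519  0.14257378 -4.20464938]
now 21.2 [0.4129 0.2528 0.1639] delta cm [0.01 0.01 0.03] rotvec [-0.04  0.04 -0.01] | 0.03 0.05
per row / 1 [0.01 0.01 0.03] [-0.04  0.04 -0.01]
now 21.2 [0.4129 0.2528 0.1639] delta cm [ 0.73  0.49 -1.31] rotvec [-0.04  0.04 -0.01] | 1.58 0.05
per row / 5 [ 0.15  0.1  -0.26] [-0.01  0.01 -0.  ]
[[362.5 149.2]
 [362.2 364.7]
 [362.4 353.3]]
```

View pics/z21.png

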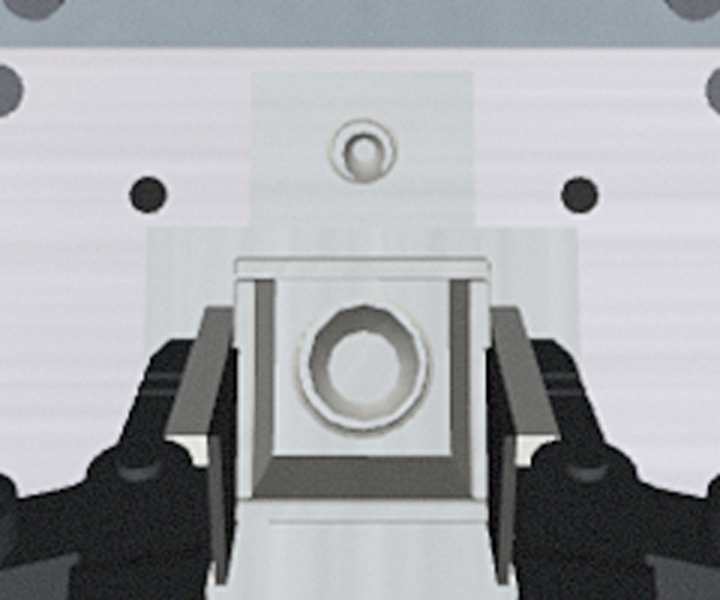

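Emit:
move_arm --steps '[-1,0.14,0.09,-0.25,0,0,0,-1,0.14,0.09,-0.25,0,0,0,-1,0.14,0.09,-0.25,0,0,0,-1,0.14,0.09,-0.25,0,0,0,-1,0,0,0,0,0,0]'

```text
t: 21.7
eef_pos: [0.4186, 0.2563, 0.1538]
tool_rot: [0.062, -0.292, 0.954, 0.017]
contact_force: [0.3, -0.1, -4.9]
gripper_width: 0.401
```

Run:
```python
from ft import *
c=shot("wrist","w22.png");np.savez("c_w22.npz",**c)
print(status.get_obs()["contact_force"]@J)
go(RF,fpos(.0),1)
im=cv2.imread("pics/w22.png");cv2.imwrite("pics/z22.png",cv2.resize(im[190:390,200:440],None,fx=3,fy=3,interpolation=cv2.INTER_CUBIC))
```

```text
[-1.74643158  0.36929927 -4.77159037]
now 21.75 [0.4185 0.2564 0.1539] delta cm [ 0.17  0.14 -0.32] rotvec [-0.04  0.05 -0.  ] | 0.39 0.06
per row / 1 [ 0.17  0.14 -0.32] [-0.04  0.05 -0.  ]
```

View pics/z22.png

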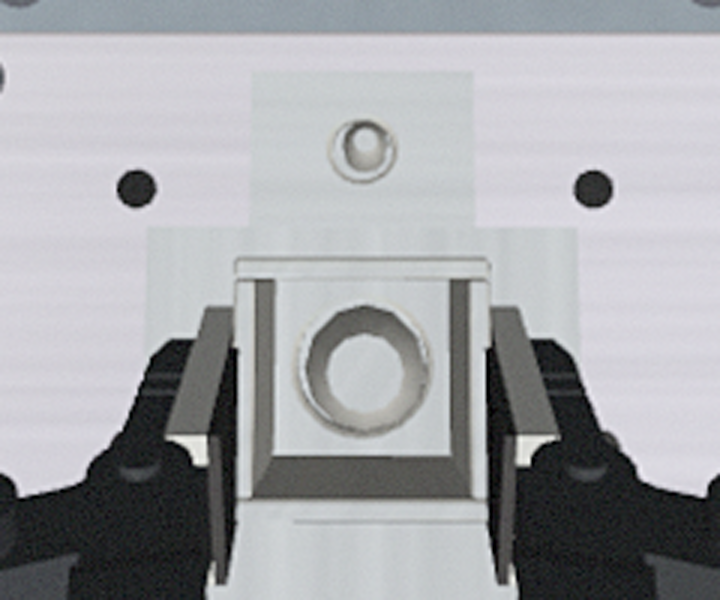

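Nearly down, no contact yet. Final millimetres with force checks.

Emit:
move_arm --steps '[-1,0.07,0.06,-0.13,0,0,0,-1,0.07,0.05,-0.13,0,0,0,-1,0,0,0,0,0,0]'

```text
t: 22.05
eef_pos: [0.42, 0.2575, 0.1516]
tool_rot: [0.062, -0.292, 0.954, 0.017]
contact_force: [-1.0, -0.2, -3.2]
gripper_width: 0.404
```

Emit:
move_arm --steps '[-1,0.05,0.03,-0.09,0,0,0,-1,0,0,0,0,0,0]'

```text
t: 22.25
eef_pos: [0.4201, 0.2576, 0.1514]
tool_rot: [0.062, -0.292, 0.954, 0.016]
contact_force: [-5.8, -7.0, 11.9]
gripper_width: 0.401
```

Run:
```python
from ft import *
c=shot("wrist","w23.png");np.savez("c_w23.npz",**c)
print(status.get_obs()["contact_force"]@J,status.get_obs()["torque"])
go(RF,fpos(.0),1)
im=cv2.imread("pics/w23.png");cv2.imwrite("pics/z23.png",cv2.resize(im[190:390,200:440],None,fx=3,fy=3,interpolation=cv2.INTER_CUBIC))
shot("scene","s23.png");im=cv2.imread("pics/s23.png");cv2.imwrite("pics/s23z.png",cv2.resize(im[140:290,380:530],None,fx=4,fy=4,interpolation=cv2.INTER_CUBIC))
```

```text
[-0.42798199 -1.94976352 15.37174663] [-1.03981547  1.3362773  -0.01937363]
now 22.3 [0.4201 0.2576 0.1514] delta cm [ 0.01  0.02 -0.07] rotvec [0.07 0.09 0.01] | 0.07 0.11
per row / 1 [ 0.01  0.02 -0.07] [0.07 0.09 0.01]
```

View pics/s23z.png

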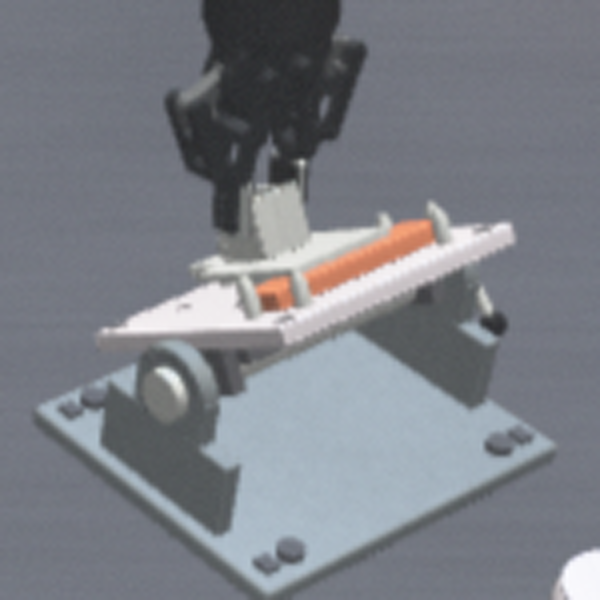

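Emit:
move_arm --steps '[-0.15,0,0,0,0,0,0,-0.1,0,0,0,0,0,0,0,0,0,0,0,0,0,0.1,0,0,0,0,0,0,0.2,0,0,0,0,0,0,0.2,0,0,0,0,0,0]' --newtons 30

```text
t: 22.95
eef_pos: [0.4205, 0.2578, 0.1506]
tool_rot: [0.062, -0.292, 0.954, 0.017]
contact_force: [0.0, -0.5, -0.2]
gripper_width: 0.598
```

Run:
```python
from ft import *
c=shot("wrist","w24.png")
s=status.get_obs();print(s["contact_force"]@J,s["gripper_width"],s["eef_pos"],"back 1cm",-RF[:,2])
im=cv2.imread("pics/w24.png");cv2.imwrite("pics/z24.png",cv2.resize(im[190:390,200:440],None,fx=3,fy=3,interpolation=cv2.INTER_CUBIC))
```

```text
[-0.6057984   0.26344285 -0.36318133] 0.598883197573959 [0.42046202 0.25777468 0.15061388] back 1cm [-0.10673003 -0.068408    0.99193198]
```

View pics/z24.png

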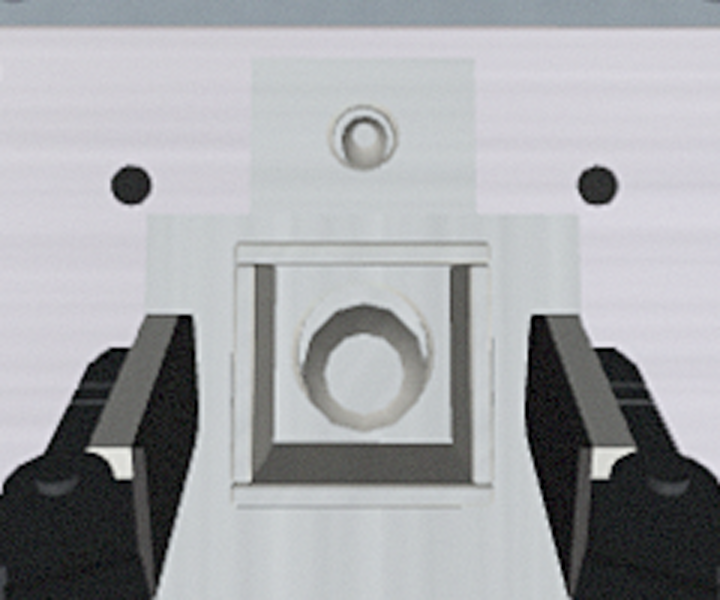

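Emit:
move_arm --steps '[0.2,-0.1,-0.07,1,0,0,0,0.2,-0.1,-0.07,1,0,0,0,0.2,-0.1,-0.07,1,0,0,0,0.2,-0.1,-0.07,1,0,0,0,0.2,-0.1,-0.07,1.5,0,0,0,0.2,-0.1,-0.5,2,0,0,0,0.2,0,-1,2,0,0,0,0.2,0,0,0,0,0,0]'

```text
t: 23.8
eef_pos: [0.4157, 0.2391, 0.2482]
tool_rot: [0.064, -0.291, 0.955, 0.017]
contact_force: [-0.4, -0.3, -0.8]
gripper_width: 0.598
```

Run:
```python
from ft import *
s=status.get_obs();print(s["t"],s["contact_force"],s["eef_pos"])
c=shot("wrist","w25.png");np.savez("c_w25.npz",**c)
d=shot("scene","s25.png");np.savez("c_s25.npz",**d)
im=cv2.imread("pics/s25.png");cv2.imwrite("pics/s25z.png",cv2.resize(im[140:290,380:530],None,fx=4,fy=4,interpolation=cv2.INTER_CUBIC))
im=cv2.imread("pics/w25.png");cv2.imwrite("pics/z25.png",cv2.resize(im[190:430,190:450],None,fx=3,fy=2.5,interpolation=cv2.INTER_CUBIC))
```

```text
23.8 [-0.40272502 -0.28208432 -0.77067134] [0.41566944 0.23910693 0.24816515]
```

View pics/w25.png

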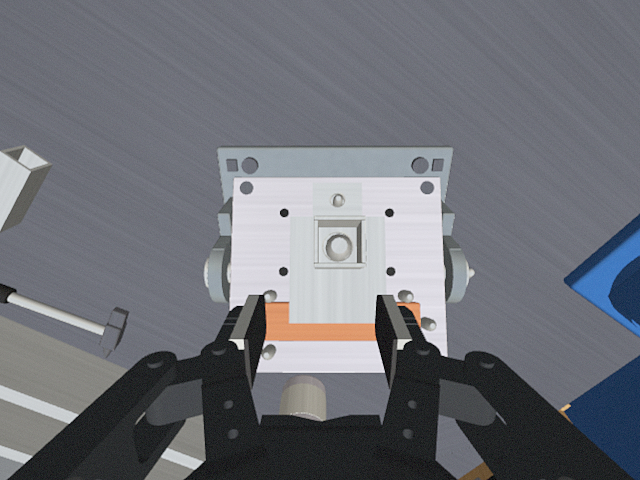

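View pics/s25z.png

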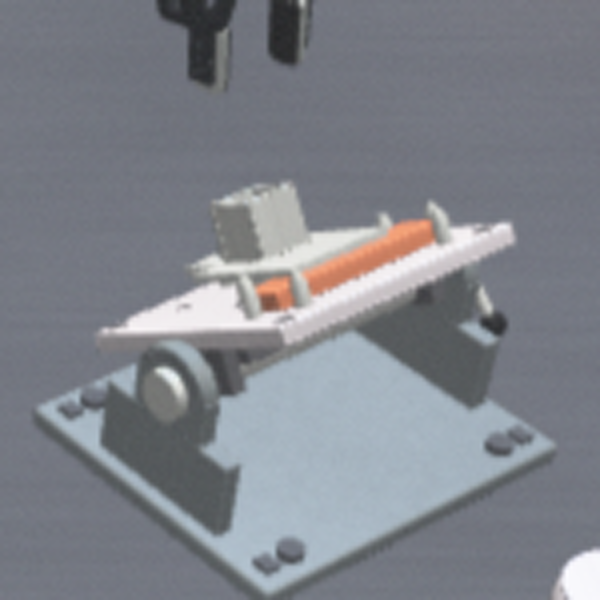

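View pics/z25.png

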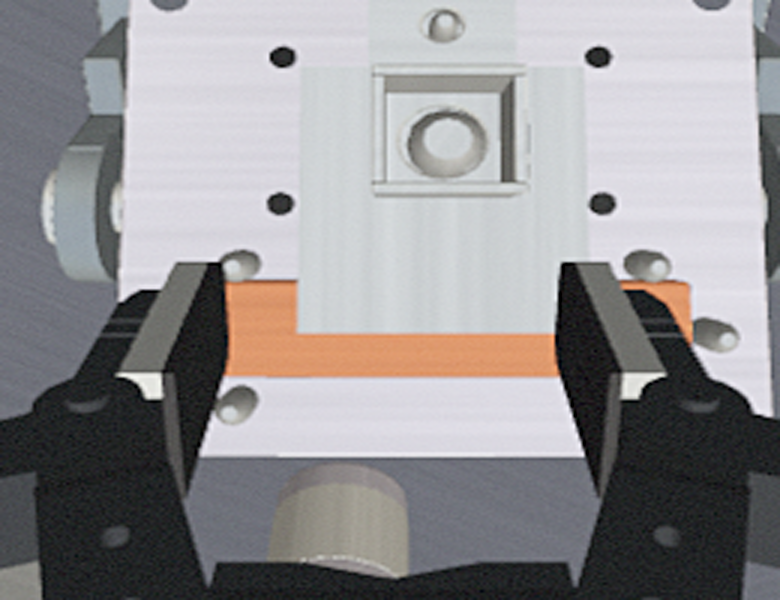

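Run:
```python
from ft import *
c=np.load("c_w25.npz")
Q=np.array([[-64,90,-12],[-64,-90,-12],[100,90,-12],[100,-90,-12],[38,55,8],[38,-55,8],[82,-55,8]])/1000
uvz=lambda P:((proj(c,P)-[190,190])*[3,2.5]).round(0).tolist()
print("jig",uvz(Q@J.T+p))
Fp=np.array([[-52,-20,5],[-52,20,5],[-24,-38,5],[-24,38,5],[60,-38,5],[60,38,5],[-18,-18,41],[-18,18,41],[18,-18,41],[18,18,41]])/1000
for dx,dz in((0,0),(-.0015,0),(-.0015,.003)):
    print(dx,dz,uvz((Fp+[dx,0,dz])@J.T+p))
```

```text
jig [[748.0, -33.0], [129.0, -32.0], [774.0, 457.0], [110.0, 455.0], [656.0, 266.0], [232.0, 266.0], [228.0, 412.0]]
0 0 [[368.0, -13.0], [515.0, -13.0], [301.0, 72.0], [583.0, 71.0], [297.0, 337.0], [590.0, 337.0], [372.0, 69.0], [526.0, 69.0], [371.0, 198.0], [528.0, 198.0]]
-0.0015 0 [[368.0, -17.0], [514.0, -17.0], [301.0, 67.0], [583.0, 67.0], [297.0, 332.0], [590.0, 332.0], [372.0, 64.0], [526.0, 64.0], [371.0, 192.0], [528.0, 192.0]]
-0.0015 0.003 [[368.0, -20.0], [516.0, -20.0], [300.0, 65.0], [585.0, 65.0], [296.0, 333.0], [592.0, 334.0], [371.0, 62.0], [527.0, 62.0], [371.0, 192.0], [530.0, 192.0]]
```

Run:
```python
from station import order,status
print(status.get_obs()["t"]);print(order.hand_in())
```

```text
23.9
the job is handed in; nothing more can be done
None
```

I loaded both parts on the jig, opened the gripper, backed off and handed in at 23.9 s; the system gave no verdict.

- **Backing bar:** I tilted it to the plate's angle (about 33°) and lowered it between the six pins until it pressed at about 30 N. When released, it slid about 2 mm down the slope onto the lower pins, which is inside the 4 mm limit. The wrist and scene pictures show it flat.
- **Flange:** I lowered it over the spigot and the anti-rotation pin together, watching both through the bore and the hole, until it pressed at about 15 N. When released, it slid down the slope by about the 1.5 mm of play. Comparing the last wrist picture with projected positions puts it about 1 to 1.5 mm down the slope (limit 3 mm) and at the right height. The scene picture shows it home with its wide edge over the bar.
- **Last checks:** The wrist force was near zero and the gripper was clear of both parts. I saw no contact with any other item, but I did not re-measure their positions.
- **Disagreement:** Both parts touched down about 0.7 mm earlier than my jig fit predicted, which is within the 2 mm camera calibration.

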